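# Feed a bottle carrier into the capping station with a push stick

## Robot

A 7-joint arm with a two-finger parallel gripper is mounted at the origin on the work surface. World frame = base frame: x ahead of the robot, y to its left, z up, the work surface at z = 0. Lengths are in m, angles in rad, forces in N, time in s.
With the tool pointing down it reaches from about 0.35 to 0.9 m from the base axis. Payload 19.9 kg.
Tool frame: the origin (TCP) lies midway between the tips of the shut fingers; the grasp point (between the pads) lies 19 mm behind it; z points along the fingers, y is the direction in which the jaws open and shut (so a half turn about z gives the same grasp; the last joint's range is limited). The gripper opens to 85 mm and grips with 20 to 120 N. Pads are 22 mm wide; open, the fingers measure 114 mm over their backs; the gripper's body (76 mm by 85 mm) begins 54 mm behind the grasp point. The pads swing forward as they close: fully open they stand 13 mm farther back than shut.
Start: joints at [-1.153, 0.417, -0.01, 1.614, 0.005, 1.111, -0.053], TCP at [0.277, 0.56, 0.231] pointing down, gripper open.
Joint ranges: [-2.81, 2.81], [-0.39, 2.02], [-1.27, 1.25], [0.06, 2.57], [-1.19, 4.33], [0.19, 2], [-2.82, 2.82]. Speed limits (rad/s): [1.89, 1.89, 2.39, 2.39, 3.01, 3.01, 3.01].

## Interface

Orientations are given as a 3x3 rotation matrix whose columns are the frame's x, y, z axes.
In Python, from cell import monitor, eyes, order gives the robot as it stands.
- The arm moves only by the shell command python3 -m crank 'ROWS'. ROWS is JSON, a list of rows, each an object of numbers: "x", "y", "z": the shift along the world's x, y, z in m; "wx", "wy", "wz": the turn, a rotation vector about the world's x, y, z in rad; "jaw": the opening, from -1 (shut) to 1 (fully open). A call has 1 to 8 rows; each row is the pose to reach, as a shift and turn from the pose measured when the call began; what a row does not reach only later rows make up. A row lasts 1/10 s, in which the tool goes at most 50 mm and 8.59 degrees, less where a joint would pass 70% of its speed; a pose out of reach is approached as far as the arm can. A call with a gripper value outside its range is refused whole. The fingers move at their own pace and stop on an object; the grip force is fixed at half the most. Time passes only in rows, so rows that repeat a pose let the fingers close. It gives the time, the measured TCP pose, the force and the opening at its end, in the units of the state.
- monitor.read_state(): the state, without advancing time (a new reading comes with each control period).
- eyes.get_image(name): name is "side" or "top"; returns a dict with "color" (420x560x3 uint8, blue, green, red), "intrinsics" (3x3 intrinsics, pixels), "dist" ([k1, k2, p1, p2, k3] as OpenCV has them; the pictures are not rectified), "camera_from_world" (4x4, takes a point from world to camera coordinates). Camera axes: x right, y down, z forward; pixel columns grow to the right and rows downward; lengths in m; the calibration is good to about 2 mm. A picture is of the moment at which its call begins. There is no depth.
- order.close_job(): hands the job in, once; it reports no verdict.
The state is a dict: "t": time; "joints": joint angles; "qvel": joint speeds; "effort": joint torques, N m; "ee_pos": TCP position; "tool_rot": TCP orientation; "wrist_force": force on the tool from outside, world axes, zero at the start; "ft_torque": the same for the moment, N m; "finger_gap": opening from 0.0 (shut) to 1.0 (fully open).
Only numpy, scipy, OpenCV 4.12 (cv2) and the standard library are available. Lean on these libraries where they do the work, as an engineer would, in place of code of your own. Each camera call takes 0.05 s, during which the arm holds its last target.

## Task

Take the wooden push stick from its grey cradle and, touching the blue bottle carrier with nothing but the stick, push the carrier up to the aluminium fence and feed it along into the capping station, holding it flat and pressed against the fence from the moment its nose passes the yellow line. Keep feeding gently, with a light hand on the fence and on the red stop, until the red stop is pushed fully home, then lay the stick back in its cradle and leave the other things alone.

Things in the scene. Friction and masses are not known exactly. Their poses are not given: they have to be found in the camera images.
- station: capping station fixed to the table. Origin at table height under the middle of its white bed (360 along x, 150 along y, top face 8 mm above the table). +x is the feed direction, +y points to the fence along the bed (see fence). A yellow line crosses the bed at x = +30. Beyond the red stop are its green housing (x = 190 to 240, 48 mm tall) and a column at x = 285
- fence: dark bar along the bed that carries the fence, 360 x 12 x 40 mm, origin under its middle (station x = 0, y = 69 mm), axes as the station's. The fence itself is the bright aluminium plate in front of it (10 to 42 mm above the table), clamped rigidly, parallel to the bar, wherever it was last set: its guiding face is at station y = 33 to 47 mm. That setting is not measured: it has to be felt or seen
- stop: red sliding stop at the end of the bed, 56 mm wide, 30 mm tall. Origin in the middle of the face that meets the carrier, 30 mm above the table, axes as the station's. It slides along station x only: out at x = 148 mm, pushed fully home (a solid end) at x = 160 mm. It moves against a steady drag of about 4 N, has no spring and stays where it is left. It starts 0 to 4 mm in from fully out
- stop_home (a point): fixed point on the station in the middle of where the stop's face is when fully home (station x = 160, y = 2 mm, 30 mm above the table)
- carrier: blue carrier block with a brown red-capped bottle on it, one rigid piece of 0.4 to 0.65 kg. Block 120 (x) x 76 (y) x 42 mm tall, origin mid-underside, +x is its nose, +y its fence side. Bottle 56 mm wide at x = +15, cap top 191 mm above the underside. It slides on the bed, starting at its rear end, clear of the fence, turned up to 0.1 rad
- carrier_nose (a point): middle of the carrier's front face, 22 mm above its underside
- carrier_side (a point): middle of the carrier's fence side face (carrier x = 0, y = +38), 20 mm above its underside
- stick: wooden push stick, 238 mm long, 20 mm wide, 24 mm tall, 0.12 kg. Origin in the middle of its underside, z up, +x towards its black rubber tip. The tip is a half round of 10 mm radius, ending at x = +120; the tail with an orange band ends at x = -118. It can be gripped from above across its 20 mm width around x = 0, between the cradle's two supports
- stick_tip (a point): foremost point of the stick's tip, at half its height
- cradle: grey cradle fixed to the table, origin under its middle, its +x along the stick. Base 190 x 60 x 6 mm; two supports at x = -75 and +75, each 16 mm long, top 26 mm above the table, with side cheeks up to 42 mm leaving a 40 mm wide channel. The stick lies in it with its underside 26 mm above the table, tip towards +x, the origins less than 5 mm apart in x and y. Only the base lies between supports
- bottle_a: bystander: brown bottle with red cap, 60 mm wide, 190 mm tall, origin under its centre
- bottle_b: bystander: brown bottle with red cap, 60 mm wide, 190 mm tall, origin under its centre
- jar: bystander: glass jar with a steel lid, 70 mm wide, 90 mm tall, origin under its centre
- cap_a: bystander: loose red bottle cap, 33 mm wide, 22 mm tall
- cap_b: bystander: loose red bottle cap, 33 mm wide, 22 mm tall
- wrench: bystander: steel wrench lying on the table, origin on its length
- bowl: bystander: steel bowl, 110 mm wide, 50 mm tall, origin under its centre
- carrier_pocket (a point): middle of the floor of the pocket in the carrier's tail, 22 mm up. The pocket is open to the rear, above and below: 38 mm wide (y from -19 to +19), from the tail at carrier x = -60 to its floor (this point) at x = -20 mm, between two ears 19 mm wide. The stick's tip fits in to push forward and sideways
- chuck (a point): underside of the round capping chuck (46 mm wide) that hangs from the station's overarm at station x = 115 mm, 232 mm above the table; nothing of the overarm reaches farther back than x = 92 mm
There are look-alikes about, which are no part of the job. Several things have the shape of the cradle; the one meant has the colours described above.

How it is judged:
On the way, in this order (a step that is already met when the one before it is completed fails the run):
1. the push stick is lifted clear of its cradle (z of stick in the frame of cradle above 0.05 m), for 0.1 s.
2. just past the yellow line the stick feeds the carrier pressed on the fence with over 1 N (x of carrier_nose in the frame of station between 0.032 and 0.075 m and contact force between carrier and fence above 1 N and contact force between stick and carrier above 1 N), for 0.25 s.
3. nearer the stop it is still pressed on the fence with over 1 N (x of carrier_nose in the frame of station between 0.085 and 0.14 m and contact force between carrier and fence above 1 N and contact force between stick and carrier above 1 N), for 0.25 s.
4. the carrier pushes the red stop home, still pressed on the fence with over 1 N (x of stop in the frame of station above 0.1585 m and x of carrier_nose in the frame of station above 0.1565 m and contact force between carrier and fence above 1 N and contact force between stick and carrier above 1 N), for 0.1 s.
At the end, for the whole second after the job is handed in: Red stop within 1.5 mm of home, carrier's nose within 3.5 mm of home; carrier upright, at the fence (4 mm beyond its settings), skew < 0.05 rad; stick lying flat in the cradle, tip as before (within 20 mm lengthwise, 12 mm sideways, 0.12 rad); all at rest (x of stop in the frame of station above 0.1585 m and x of carrier_nose in the frame of station above 0.1565 m and y of carrier_side in the frame of station between 0.029 and 0.051 m and not (angle between the x axis of carrier and the x axis of fence, either way round above 0.05 rad) and angle between carrier's own z axis and vertical below 0.05 rad and x of stick in the frame of cradle between -0.02 and 0.02 m and y of stick in the frame of cradle between -0.012 and 0.012 m and z of stick in the frame of cradle below 0.031 m and x of stick_tip in the frame of cradle above 0.09 m and angle between the x axis of stick and the x axis of cradle, either way round below 0.12 rad and angle between stick's own z axis and vertical below 0.1 rad and linear speed of stick below 0.02 m/s and linear speed of carrier below 0.01 m/s); the robot touches nothing.
It fails at once if after its nose has passed the yellow line the carrier is not flat along the fence (skewed over 0.05 rad, or its side over 11 mm off the fence's middle setting) (x of carrier_nose in the frame of station above 0.03 m and (angle between the x axis of carrier and the x axis of fence, either way round above 0.05 rad or y of carrier_side in the frame of station below 0.029 m)).
It fails at once if the carrier is pressed on the fence with more than 15 N or on the red stop with more than 25 N (contact force between carrier and fence above 15 N or contact force between carrier and stop above 25 N).
It fails at once if the robot itself touches the carrier, or the stop is pushed by anything but the carrier (contact force between any of the fingers, the arm and carrier above 0.3 N or contact force between any of the fingers, the arm, stick and stop above 0.3 N).
It fails at once if the carrier is tipped (angle between carrier's own z axis and vertical above 0.2 rad).
It fails at once if a bystander is moved by over 20 mm (distance of any of bottle_a, bottle_b, jar, cap_a, cap_b, wrench, bowl from where it was at the start of the episode above 0.02 m).
It also fails if it takes over 72 s, if anything falls off the work surface, if the arm or the gripper's body presses on something with over 40 N, if the wrist force passes 120 N, or if a joint passes its speed limit or range.

## Working session

There is one attempt and no reset: what is moved stays moved. The work goes in short steps, Python scripts to look and compute and a shell command to move; the robot and the scene stay as the last step left them, time stands still between calls to the robot, and variables do not carry over. Pictures are saved under pics/ and viewed, and the job is handed in when it is done.

```bash
ls; mkdir -p pics
python3 - <<'E'
from cell import monitor, eyes, order
import cv2
print(monitor.read_state())
for n in ("side","top"):
    d=eyes.get_image(n); cv2.imwrite(f"pics/{n}0.png",d["color"]); print(n,d["intrinsics"],d["dist"],d["camera_from_world"])
E
```

```text
pics
{'t': 0.0, 'joints': array([-1.15353777,  0.41797148, -0.01030161,  1.61416804,  0.00473149,
        1.11073122, -0.05298721]), 'qvel': array([ 0.00180264,  0.00052472, -0.00027245,  0.00086693, -0.0002999 ,
        0.00022361,  0.00033254]), 'effort': array([-1.27530930e-03, -8.64410591e+01,  6.78328257e-01, -4.34905708e+01,
        1.90942409e-02,  7.32499233e-03, -6.50035213e-05]), 'ee_pos': array([0.27663359, 0.56004987, 0.23066444]), 'tool_rot': array([[-8.96617913e-01,  4.42804834e-01, -4.44024571e-04],
       [ 4.42805040e-01,  8.96617153e-01, -1.17412325e-03],
       [-1.21787405e-04, -1.24935626e-03, -9.99999212e-01]]), 'wrist_force': array([ 0.35282756, -0.1157518 ,  0.32077934]), 'ft_torque': array([-0.03402983,  0.00500925,  0.04179556]), 'finger_gap': 0.9976555026434201}
side [[520.61621578   0.         280.16976432]
 [  0.         520.61621578 203.68098835]
 [  0.           0.           1.        ]] [-0.13863431  0.          0.          0.          0.        ] [[ 0.98920453 -0.14642422  0.00585989 -0.46241323]
 [-0.07068013 -0.51176252 -0.8562146   0.24167548]
 [ 0.12836942  0.84655719 -0.51658709  1.37235401]
 [ 0.          0.          0.          1.        ]]
top [[515.65025363   0.         277.02377176]
 [  0.         515.65025363 217.26337828]
 [  0.           0.           1.        ]] [-0.03816364  0.          0.          0.          0.        ] [[-0.01856972 -0.99981481  0.00505069  0.14870502]
 [-0.98279374  0.01732463 -0.18389215  0.50929119]
 [ 0.18377059 -0.00837861 -0.98293345  1.58873942]
 [ 0.          0.          0.          1.        ]]
```

View pics/side0.png

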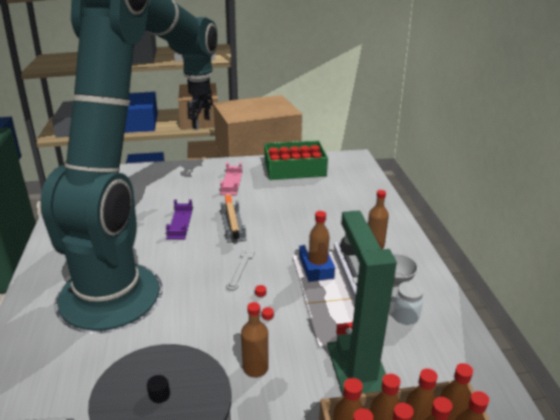

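View pics/top0.png

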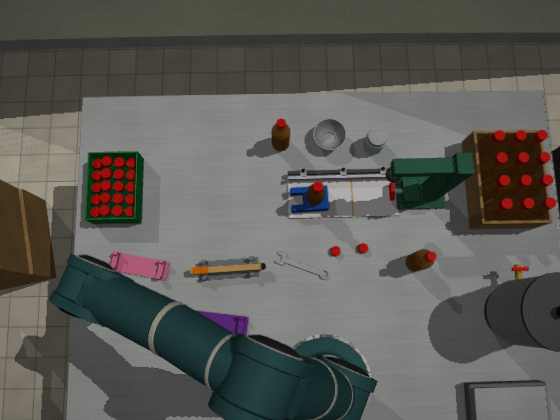

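The top view shows the stick in its grey cradle around pixels (228,269), with its orange tail at (202,270) and black tip at (263,266). The carrier is at about (310,198), the fence at about (340,175), and the stop at about (393,192). The feed direction runs to the right in this picture, along world -y.

```bash
cat > h.py <<'E'
from cell import monitor, eyes, order
import cv2, numpy as np
def ray(d,uv):
    K,D,T=d["intrinsics"],np.array(d["dist"]),d["camera_from_world"]
    p=cv2.undistortPoints(np.array(uv,float).reshape(-1,1,2),K,D).reshape(-1,2)
    R=T[:3,:3];o=-R.T@T[:3,3]
    return o,np.c_[p,np.ones(len(p))]@R
def plane(d,uv,z):
    o,r=ray(d,uv); s=(z-o[2])/r[:,2]
    return o+s[:,None]*r
def pix(d,P):
    T=d["camera_from_world"]
    rv=cv2.Rodrigues(T[:3,:3])[0]
    return cv2.projectPoints(np.array(P,float).reshape(-1,3),rv,T[:3,3],d["intrinsics"],np.array(d["dist"]))[0].reshape(-1,2)
E
python3 - <<'E'
from h import *
d=eyes.get_image("top"); im=d["color"]
c=im[160:225,280:480]; cv2.imwrite("pics/c1.png",cv2.resize(c,None,fx=4,fy=4,interpolation=cv2.INTER_CUBIC))
c=im[245:295,180:340]; cv2.imwrite("pics/c2.png",cv2.resize(c,None,fx=5,fy=5,interpolation=cv2.INTER_CUBIC))
d=eyes.get_image("side"); im=d["color"]
c=im[180:380,280:430]; cv2.imwrite("pics/c3.png",cv2.resize(c,None,fx=3,fy=3,interpolation=cv2.INTER_CUBIC))
E
```

```text
(no output)
```

View pics/c1.png

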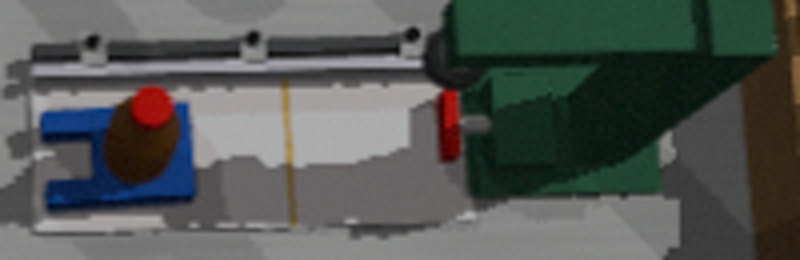

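View pics/c2.png

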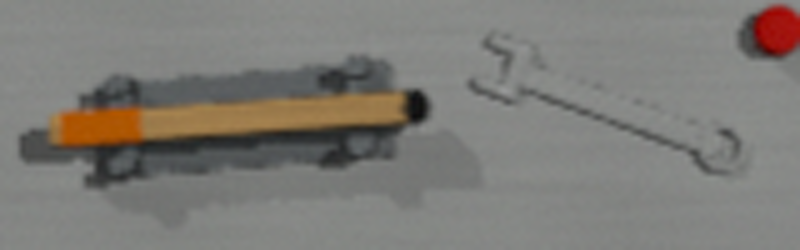

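View pics/c3.png

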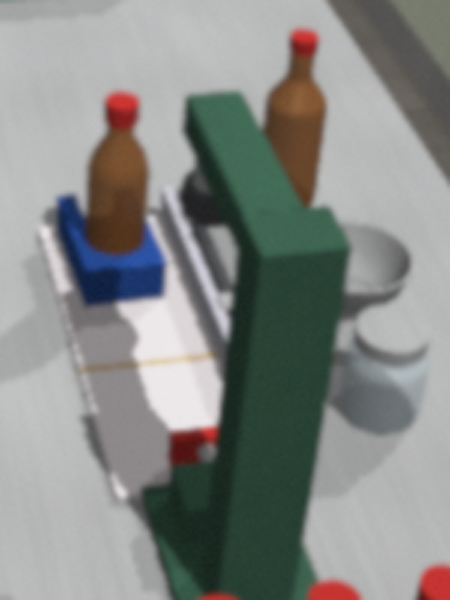

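```bash
cat > m.py <<'E'
from h import *
d=eyes.get_image("top"); im=d["color"]; hsv=cv2.cvtColor(im,cv2.COLOR_BGR2HSV)
def mask(lo,hi,roi):
    m=cv2.inRange(hsv,lo,hi); x0,y0,x1,y1=roi; k=np.zeros_like(m); k[y0:y1,x0:x1]=m[y0:y1,x0:x1]; return k
def cs(m,amin=10):
    c,_=cv2.findContours(m,cv2.RETR_EXTERNAL,cv2.CHAIN_APPROX_NONE); return [q for q in sorted(c,key=cv2.contourArea)[::-1] if cv2.contourArea(q)>=amin]
E
python3 - <<'E'
from m import *
np.set_printoptions(precision=4,suppress=True)
# stick wood/orange
m=mask((5,70,90),(30,255,255),(180,245,280,300))
for c in cs(m,20):
    r=cv2.minAreaRect(c); print("stick",r)
    b=cv2.boxPoints(r); print(plane(d,b,0.05))
    l=cv2.fitLine(c,cv2.DIST_L2,0,.01,.01).ravel(); print(l)
# carrier top
m=mask((100,130,40),(125,255,255),(280,170,340,225))
for c in cs(m,20):
    print("car",cv2.boundingRect(c)); b=cv2.boxPoints(cv2.minAreaRect(c)); print(b, plane(d,b,0.05))
m=mask((15,60,100),(30,255,255),(340,170,370,225))
for c in cs(m,5):
    print("line",cv2.boundingRect(c));p=c.reshape(-1,2);p=p[[p[:,1].argmin(),p[:,1].argmax()]];print(p,plane(d,p,0.008))
m=mask((0,150,60),(8,255,255),(380,175,405,210))
for c in cs(m,5):
    print("stop",cv2.boundingRect(c)); b=cv2.boxPoints(cv2.minAreaRect(c)); print(b,plane(d,b,0.03+.015))
E
```

```text
stick ((224.9822998046875, 267.7665100097656), (7.750517845153809, 70.5553970336914), 85.66769409179688)
[[0.3601 0.4147 0.05  ]
 [0.3729 0.1955 0.05  ]
 [0.3488 0.194  0.05  ]
 [0.336  0.4126 0.05  ]]
[  0.9978  -0.0661 225.2318 268.0728]
car (290, 186, 39, 27)
[[289.7202 187.6632]
 [326.9202 185.2632]
 [328.4974 209.7098]
 [291.2974 212.1098]] [[ 0.607   0.0971  0.05  ]
 [ 0.6128 -0.0224  0.05  ]
 [ 0.5328 -0.0245  0.05  ]
 [ 0.5271  0.0939  0.05  ]]
line (351, 182, 2, 19)
[[351 182]
 [352 200]] [[ 0.6331 -0.1069  0.008 ]
 [ 0.5723 -0.1074  0.008 ]]
stop (389, 182, 6, 18)
[[388.7058 182.1765]
 [393.5999 181.8   ]
 [394.8941 198.6235]
 [390.     199.    ]] [[ 0.621  -0.223   0.045 ]
 [ 0.622  -0.2389  0.045 ]
 [ 0.5664 -0.2397  0.045 ]
 [ 0.5654 -0.2239  0.045 ]]
```

Run:
```python
from m import *
T=d["camera_from_world"];print(-T[:3,:3].T@T[:3,3])
g=cv2.cvtColor(im,cv2.COLOR_BGR2GRAY)
for y in list(range(166,190))+list(range(210,222)): print(y,g[y,[292,298,310,320,330,335,345,355,365,370,380]])
print("cols")
for y in (205,212,213,214,215): print(y,g[y,284:296], g[y,392:410])
c=im[160:225,280:400]; cv2.imwrite("pics/c4.png",cv2.resize(c,None,fx=6.5,fy=6.5,interpolation=cv2.INTER_NEAREST))
```

```text
[0.21132602 0.15316563 1.65452871]
166 [120 118 119 135 136 137 135 136 136 137 136]
167 [120 117 118 135 136 136 131 134 137 135 132]
168 [121 120 120 136 138 135 114 132 131 129  80]
169 [128 114 113 126 125 126 105  90  76  63  72]
170 [125  82  77  76  61  63 105  59  61  60  82]
171 [ 61  59  51  57  58  57 122  59  57  57 117]
172 [ 57  60  53  60  55  55 131  62  44  35 117]
173 [ 54  51  50  58  33  29 138  25  40  56 119]
174 [ 28  25  22  42  60  61 127  81 104 130 141]
175 [ 61  79  76 103 131 130 103 156 157 158 159]
176 [131 157 148 156 160 158 157 148 146 147 152]
177 [154 156 153 146 145 147 149 102  58  53  57]
178 [144 145 119  86  54  50  52  55  57  58  60]
179 [51 56 56 59 59 59 58 62 67 72 76]
180 [ 61  60  64  63  70  70  77  84  92  95 103]
181 [ 72  72  79  83  81 105 105 103 131 143 161]
182 [ 96  83 105  67 105 161 161 163 162 162 163]
183 [135 106 160  58 161 160 161 161 161 162 161]
184 [160 159 153  61 161 160 160 161 162 162 161]
185 [161 158 113  58 161 160 160 161 161 160 162]
186 [158 148  41  65 159 158 161 161 160 160 163]
187 [117  93  32  60 162 1
[... 650 characters left out ...]
20 135 137 137 137 137]
221 [138 128 116 117 117 120 132 138 139 138 136]
cols
205 [ 76  78  77  73  88 104 102  83  52  43  41  34] [90 87 85 82 60 32 25 25 33 35 34 28 25 31 28 28 28 30]
212 [ 79  78  78  78  91 105  97  70  37  34  35  37] [102 103 102 103 118 122 104  85  88  86 124 126 130 127 133 125 125 124]
213 [ 77  78  78  76  89 103 105  96  77  66  71  71] [102 102 117 122 158 171 156 129 132 132 132 133 135 133 135 134 135 134]
214 [ 78  76  76  79  87 100 114 124 118 112 107 109] [106 110 148 159 159 158 156 128 129 133 132 133 136 135 134 136 133 134]
215 [ 87  79  78  79  97 119 149 172 172 170 160 160] [125 127 116 108 109 109 122 121 132 134 134 132 138 134 137 135 136 136]
```

View pics/c4.png

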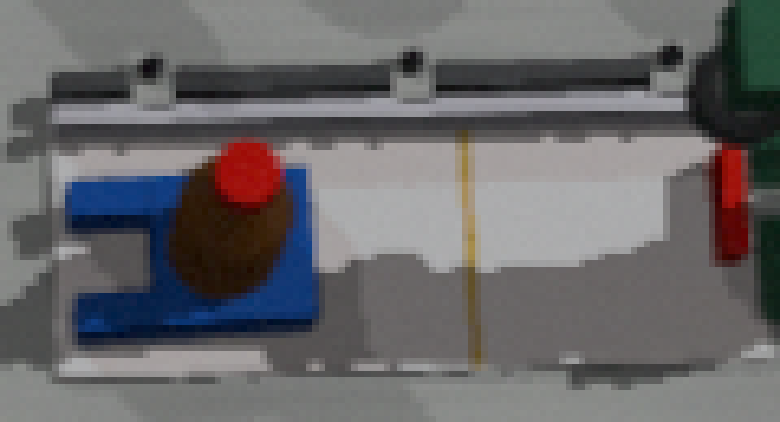

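Run:
```python
from m import *
np.set_printoptions(precision=4,suppress=True)
g=cv2.cvtColor(im,cv2.COLOR_BGR2GRAY).astype(float)
def edge(cols,y0,y1,th):
    out=[]
    for x in cols:
        for y in range(y0,y1):
            if (g[y,x]-th)*(g[y+1,x]-th)<0:
                out.append((x,y+(th-g[y,x])/(g[y+1,x]-g[y,x])));break
    return np.array(out)
e=edge(range(292,382),176,182,100)
P=plane(d,e,0.042); l=cv2.fitLine(P[:,:2].astype(np.float32),cv2.DIST_HUBER,0,.001,.001).ravel();print("face top",l)
a=np.array([c for c in range(292,382) if not any(abs(c-k)<7 for k in(303,343,383))])
e=edge(a,166,173,95); P2=plane(d,e,0.040); l2=cv2.fitLine(P2[:,:2].astype(np.float32),cv2.DIST_HUBER,0,.001,.001).ravel();print("bar back",l2)
e=edge(range(290,385),213,219,140);P3=plane(d,e,0.008); l3=cv2.fitLine(P3[:,:2].astype(np.float32),cv2.DIST_HUBER,0,.001,.001).ravel();print("bed near?",l3,len(e))
fx=l[:2]*(-1 if l[1]>0 else 1)
print("psi",np.arctan2(fx[1],fx[0]))
for c in (352,353): pass
# yellow line centre
b=im.astype(int);yel=(b[:,:,2]-b[:,:,0])
pts=[]
for y in range(182,215):
    w=np.clip(yel[y,346:360]-15,0,None)
    if w.sum()>15: pts.append(((w*np.arange(346,360)).sum()/w.sum(),y))
Y=plane(d,np.array(pts),0.008);print("yellow",cv2.fitLine(Y[:,:2].astype(np.float32),cv2.DIST_HUBER,0,.001,.001).ravel())
```

```text
face top [ 0.0106 -0.9999  0.6404 -0.0673]
bar back [ 0.007  -1.      0.6681 -0.0668]
bed near? [0.0451 0.999  0.5265 0.0366] 44
psi -1.560162
yellow [ 0.9999  0.013   0.5815 -0.107 ]
```

```bash
python3 -m crank '[{"x":0.01,"y":-0.035,"z":0,"wz":-0.14,"jaw":1},{"x":0.02,"y":-0.07,"z":0,"wz":-0.28,"jaw":1},{"x":0.03,"y":-0.105,"z":-0.01,"wz":-0.42,"jaw":1},{"x":0.04,"y":-0.14,"z":-0.03,"wz":-0.56,"jaw":1},{"x":0.05,"y":-0.175,"z":-0.05,"wz":-0.7,"jaw":1},{"x":0.06,"y":-0.21,"z":-0.07,"wz":-0.84,"jaw":1},{"x":0.07,"y":-0.24,"z":-0.09,"wz":-0.97,"jaw":1},{"x":0.079,"y":-0.263,"z":-0.11,"wz":-1.054,"jaw":1}]'
python3 - <<'E'
from h import *
s=monitor.read_state();print(s)
d=eyes.get_image("top");cv2.imwrite("pics/t1.png",d["color"])
E
```

```text
{'t': 0.35, 'joints': array([-1.15350127,  0.41753322, -0.0103005 ,  1.61373459,  0.00468574,
        1.11068539, -0.053002  ]), 'qvel': array([-2.66348899e-04, -1.61904494e-03,  6.47494338e-04, -1.47848545e-03,
       -4.08425745e-05, -6.56469378e-04,  1.18846612e-03]), 'effort': array([ 1.20277353e-03, -8.63379836e+01,  6.78611565e-01, -4.34692419e+01,
        1.92156527e-02,  3.89405759e-03, -9.28463305e-05]), 'ee_pos': array([0.2767485 , 0.56028609, 0.23112027]), 'tool_rot': array([[-8.96584910e-01,  4.42871861e-01, -1.13675053e-04],
       [ 4.42871874e-01,  8.96584855e-01, -3.17453729e-04],
       [-3.86719932e-05, -3.34967707e-04, -9.99999943e-01]]), 'wrist_force': array([-0.72918767,  0.77781154,  0.36918952]), 'ft_torque': array([ 0.02385   , -0.05577862,  0.02328711]), 'finger_gap': 1.0001534049744156}validation failed for argument at $[0]...
```

View pics/t1.png

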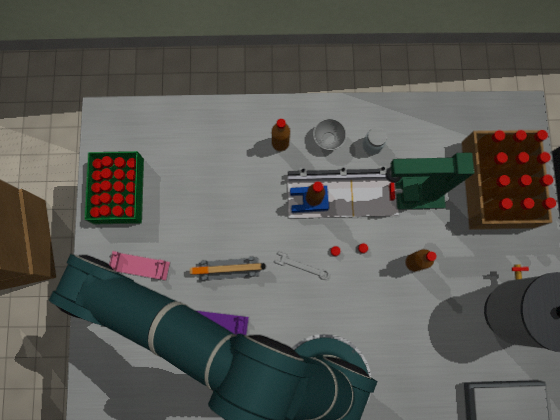

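The call was refused and the picture is unchanged. It may need all seven keys in every row.

```bash
python3 -m crank '[{"x":0.01,"y":-0.035,"z":0,"wx":0,"wy":0,"wz":-0.14,"jaw":1},{"x":0.02,"y":-0.07,"z":0,"wx":0,"wy":0,"wz":-0.28,"jaw":1},{"x":0.03,"y":-0.105,"z":-0.01,"wx":0,"wy":0,"wz":-0.42,"jaw":1},{"x":0.04,"y":-0.14,"z":-0.03,"wx":0,"wy":0,"wz":-0.56,"jaw":1},{"x":0.05,"y":-0.175,"z":-0.05,"wx":0,"wy":0,"wz":-0.7,"jaw":1},{"x":0.06,"y":-0.21,"z":-0.07,"wx":0,"wy":0,"wz":-0.84,"jaw":1},{"x":0.07,"y":-0.24,"z":-0.09,"wx":0,"wy":0,"wz":-0.97,"jaw":1},{"x":0.079,"y":-0.263,"z":-0.11,"wx":0,"wy":0,"wz":-1.054,"jaw":1}]'
```

```text
t: 1.2
ee_pos: [0.3561, 0.2956, 0.1208]
tool_rot: [[-0.052, 0.999, 0.0], [0.999, 0.052, 0.0], [0.0, 0.0, -1.0]]
wrist_force: [0.8, 1.1, -0.1]
finger_gap: 1.0
```

```bash
python3 -m crank '[{"x":0,"y":0,"z":-0.04,"wx":0,"wy":0,"wz":0,"jaw":1},{"x":0,"y":0,"z":-0.07,"wx":0,"wy":0,"wz":0,"jaw":1},{"x":0,"y":0,"z":-0.09,"wx":0,"wy":0,"wz":0,"jaw":1},{"x":0,"y":0,"z":-0.1,"wx":0,"wy":0,"wz":0,"jaw":1},{"x":0,"y":0,"z":-0.1,"wx":0,"wy":0,"wz":0,"jaw":1}]'
python3 - <<'E'
from h import *
d=eyes.get_image("side");im=d["color"]
cv2.imwrite("pics/s2.png",cv2.resize(im[150:280,150:330],None,fx=4,fy=4,interpolation=cv2.INTER_CUBIC))
d=eyes.get_image("top");im=d["color"]
cv2.imwrite("pics/t2.png",cv2.resize(im[230:310,170:340],None,fx=4,fy=4,interpolation=cv2.INTER_CUBIC))
E
```

```text
t: 1.7
ee_pos: [0.3559, 0.2952, 0.0201]
tool_rot: [[-0.052, 0.999, -0.001], [0.999, 0.052, -0.001], [-0.001, -0.001, -1.0]]
wrist_force: [0.5, 0.3, -0.0]
finger_gap: 1.002
```

View pics/s2.png

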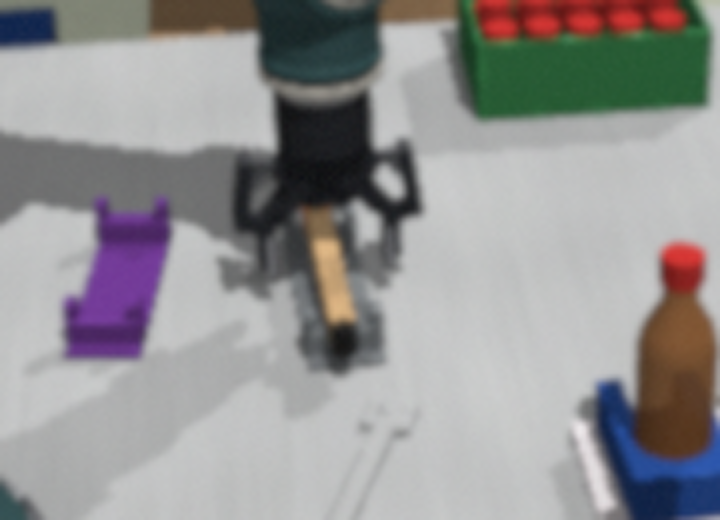

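View pics/t2.png

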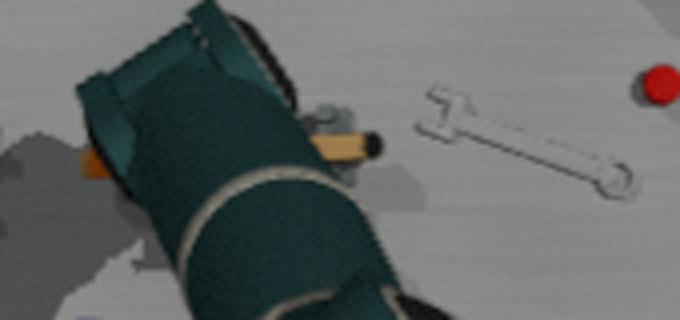

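The stick sits between the open fingers, and in the side crop its tip is at (340,335). Closing now.

```bash
python3 -m crank '[{"x":0,"y":0,"z":0.001,"wx":0,"wy":0,"wz":0,"jaw":-1},{"x":0,"y":0,"z":0.001,"wx":0,"wy":0,"wz":0,"jaw":-1},{"x":0,"y":0,"z":0.001,"wx":0,"wy":0,"wz":0,"jaw":-1},{"x":0,"y":0,"z":0.001,"wx":0,"wy":0,"wz":0,"jaw":-1},{"x":0,"y":0,"z":0.001,"wx":0,"wy":0,"wz":0,"jaw":-1},{"x":0,"y":0,"z":0.001,"wx":0,"wy":0,"wz":0,"jaw":-1},{"x":0,"y":0,"z":0.001,"wx":0,"wy":0,"wz":0,"jaw":-1}]'
python3 -m crank '[{"x":0,"y":0,"z":0.02,"wx":0,"wy":0,"wz":0,"jaw":-1},{"x":0,"y":0,"z":0.05,"wx":0,"wy":0,"wz":0,"jaw":-1},{"x":0,"y":0,"z":0.08,"wx":0,"wy":0,"wz":0,"jaw":-1},{"x":0,"y":0,"z":0.1,"wx":0,"wy":0,"wz":0,"jaw":-1},{"x":0,"y":0,"z":0.1,"wx":0,"wy":0,"wz":0,"jaw":-1}]'
```

```text
t: 2.5
ee_pos: [0.3565, 0.2959, 0.0228]
tool_rot: [[-0.052, 0.999, 0.001], [0.999, 0.052, 0.001], [0.001, 0.001, -1.0]]
wrist_force: [-1.9, -2.1, 10.2]
finger_gap: 0.221
t: 3.0
ee_pos: [0.3574, 0.2968, 0.1251]
tool_rot: [[-0.052, 0.999, 0.003], [0.999, 0.052, 0.004], [0.004, 0.004, -1.0]]
wrist_force: [0.1, -0.2, -1.5]
finger_gap: 0.218
```

Run:
```python
from h import *
s=monitor.read_state();np.set_printoptions(precision=4,suppress=True);print(s["ee_pos"],s["wrist_force"],s["ft_torque"])
for n in("side","top"):
    d=eyes.get_image(n);im=d["color"]; p=s["ee_pos"];u=p+np.array([.0536,-.998,0])*.118+np.array([0,0,.015]); 
    print(n,pix(d,[p,u]))
    x,y=pix(d,[u])[0].astype(int)
    cv2.imwrite(f"pics/{n}3.png",cv2.resize(im[y-50:y+50,x-80:x+50],None,fx=5,fy=5,interpolation=cv2.INTER_CUBIC));print(x-80,y-50)
```

```text
[0.3574 0.2968 0.1251] [ 0.0907 -0.2014 -1.4556] [-0.0038  0.0302  0.017 ]
side [[231.0569 189.886 ]
 [235.7326 205.2061]]
155 155
top [[225.0927 264.5069]
 [264.6517 261.1744]]
184 211
```

View pics/side3.png

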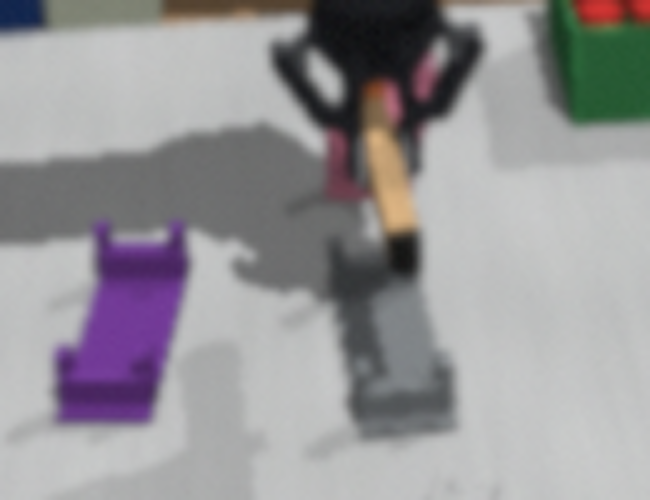

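View pics/top3.png

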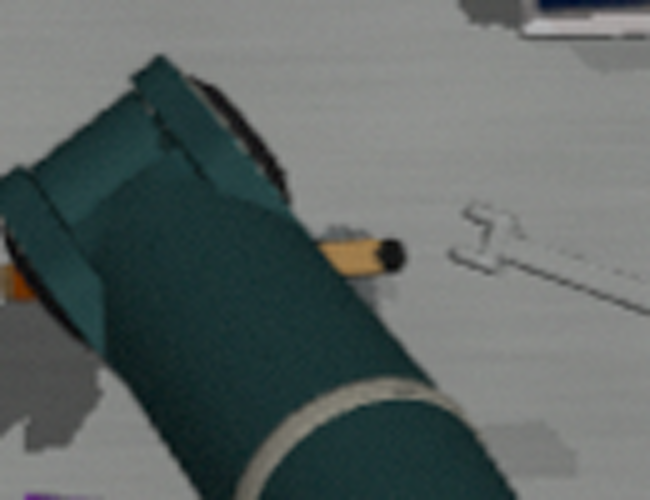

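The stick is held centrally: its tip is at about (265,262) in the top view, within 1 px of prediction. Next I'll refine the carrier pose from edges.

Run:
```python
from m import *
np.set_printoptions(precision=4,suppress=True)
g=im.astype(float); bl=g[:,:,0]-g[:,:,2]
# fence-side edge: rows going down, blue-red rising past 40
def e1(cols,y0,y1,th,sign=1):
    o=[]
    for x in cols:
        for y in range(y0,y1):
            a,b=bl[y,x],bl[y+1,x]
            if (a<th<=b) if sign>0 else (a>=th>b): o.append((x,y+(th-a)/(b-a)));break
    return np.array(o)
f=lambda P:cv2.fitLine(P[:,:2].astype(np.float32),cv2.DIST_HUBER,0,.001,.001).ravel()
cols=list(range(292,306))+list(range(322,327))
P=plane(d,e1(cols,180,192,50),.05);print("fence side",f(P));
Q=plane(d,e1(range(293,302),198,208,50),.05);print("lower ear inner",f(Q))
print(Q[:,0])
# nose edge along rows, tail ends
def e2(rows,x0,x1,th,sign):
    o=[]
    for y in rows:
        for x in range(x0,x1):
            a,b=bl[y,x],bl[y,x+1]
            if (a<th<=b) if sign>0 else (a>=th>b): o.append((x+(th-a)/(b-a),y));break
    return np.array(o)
N=plane(d,e2(range(188,205),322,333,50,-1),.05);print("nose",f(N))
Tt=plane(d,e2([189,190,191,192],285,296,50,1),.05);print("tail",Tt[:,:2].mean(0))
Tt=plane(d,e2([206,207,208],285,296,50,1),.05);print("tail",Tt[:,:2].mean(0))
F=plane(d,e2(range(196,203),296,308,50,1),.05);print("pocket floor",F[:,:2].mean(0))
```

```text
fence side [ 0.0455 -0.999   0.61    0.0467]
lower ear inner [ 0.0237 -0.9997  0.5507  0.0752]
[0.5499 0.5506 0.551  0.5508 0.5507 0.5508 0.5509 0.5508 0.5508]
nose [ 0.999   0.0456  0.5759 -0.0232]
tail [0.5976 0.0972]
tail [0.5437 0.0927]
pocket floor [0.5691 0.0552]
```

```bash
python3 -m crank '[{"x":0.04,"y":-0.008,"z":0,"wx":0,"wy":0,"wz":-0.01,"jaw":-1},{"x":0.08,"y":-0.018,"z":0,"wx":0,"wy":0,"wz":-0.02,"jaw":-1},{"x":0.12,"y":-0.028,"z":0,"wx":0,"wy":0,"wz":-0.03,"jaw":-1},{"x":0.16,"y":-0.038,"z":0,"wx":0,"wy":0,"wz":-0.04,"jaw":-1},{"x":0.195,"y":-0.045,"z":-0.01,"wx":0,"wy":0,"wz":-0.04,"jaw":-1},{"x":0.21,"y":-0.047,"z":-0.04,"wx":0,"wy":0,"wz":-0.04,"jaw":-1},{"x":0.21,"y":-0.047,"z":-0.07,"wx":0,"wy":0,"wz":-0.04,"jaw":-1},{"x":0.21,"y":-0.047,"z":-0.07,"wx":0,"wy":0,"wz":-0.04,"jaw":-1}]'
python3 - <<'E'
from h import *
s=monitor.read_state();print(s["ee_pos"])
d=eyes.get_image("top");im=d["color"]
cv2.imwrite("pics/t4.png",cv2.resize(im[150:250,210:410],None,fx=4,fy=4,interpolation=cv2.INTER_CUBIC))
E
```

```text
t: 3.95
ee_pos: [0.5636, 0.247, 0.0469]
tool_rot: [[-0.011, 1.0, -0.007], [1.0, 0.011, -0.004], [-0.003, -0.007, -1.0]]
wrist_force: [-1.3, -0.0, -1.1]
finger_gap: 0.222
[0.5635656  0.24700527 0.04687967]
```

View pics/t4.png

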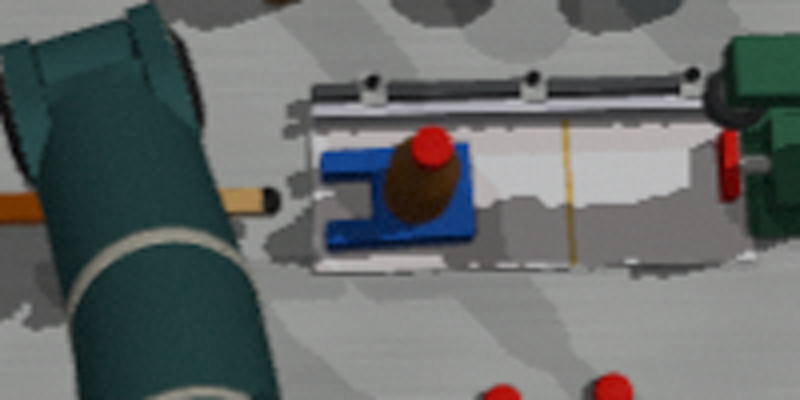

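The tip at (277,200) lines up with the pocket mouth at about (292,200). Lowering, then entering.

```bash
python3 -m crank '[{"x":0.003,"y":0,"z":-0.015,"wx":0,"wy":0,"wz":0,"jaw":-1},{"x":0.005,"y":0,"z":-0.029,"wx":0,"wy":0,"wz":0,"jaw":-1},{"x":0.005,"y":0,"z":-0.029,"wx":0,"wy":0,"wz":0,"jaw":-1},{"x":0.005,"y":-0.015,"z":-0.029,"wx":0,"wy":0,"wz":0,"jaw":-1},{"x":0.005,"y":-0.035,"z":-0.029,"wx":0,"wy":0,"wz":0,"jaw":-1},{"x":0.005,"y":-0.05,"z":-0.029,"wx":0,"wy":0,"wz":0,"jaw":-1},{"x":0.005,"y":-0.06,"z":-0.029,"wx":0,"wy":0,"wz":0,"jaw":-1},{"x":0.005,"y":-0.06,"z":-0.029,"wx":0,"wy":0,"wz":0,"jaw":-1}]'
python3 - <<'E'
from h import *
s=monitor.read_state();print(s["ee_pos"],s["wrist_force"],s["ft_torque"])
d=eyes.get_image("top");im=d["color"]
cv2.imwrite("pics/t5.png",cv2.resize(im[150:250,210:410],None,fx=4,fy=4,interpolation=cv2.INTER_CUBIC))
d=eyes.get_image("side");im=d["color"]
cv2.imwrite("pics/s5.png",cv2.resize(im[160:340,240:400],None,fx=3.3,fy=3.3,interpolation=cv2.INTER_CUBIC))
E
```

```text
t: 4.8
ee_pos: [0.5699, 0.186, 0.021]
tool_rot: [[-0.009, 1.0, -0.004], [1.0, 0.009, -0.002], [-0.002, -0.004, -1.0]]
wrist_force: [0.2, 0.7, -1.4]
finger_gap: 0.225
[0.5698898  0.18597941 0.02100106] [ 0.15733285  0.66122203 -1.40685079] [-0.01908618  0.00852294  0.01838732]
```

View pics/t5.png

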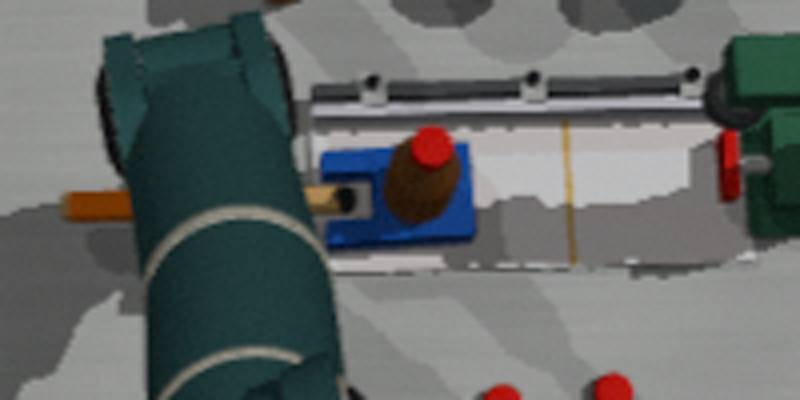

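View pics/s5.png

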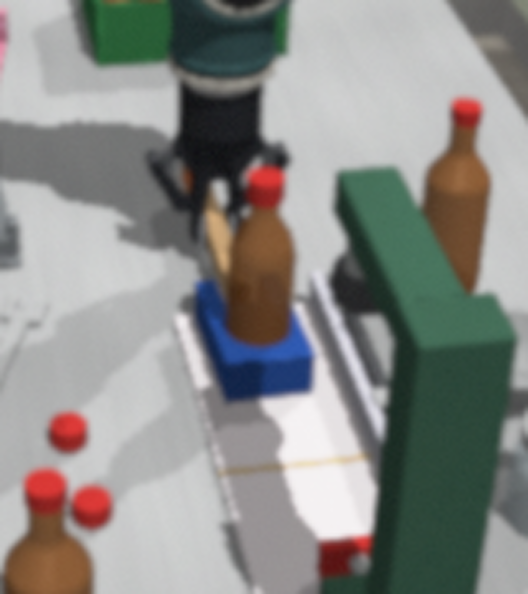

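```bash
python3 -m crank '[{"x":0,"y":-0.004,"z":-0.003,"wx":0,"wy":0,"wz":0,"jaw":-1},{"x":0.002,"y":-0.008,"z":-0.003,"wx":0,"wy":0,"wz":0,"jaw":-1},{"x":0.006,"y":-0.009,"z":-0.003,"wx":0,"wy":0,"wz":0,"jaw":-1},{"x":0.01,"y":-0.009,"z":-0.003,"wx":0,"wy":0,"wz":0,"jaw":-1},{"x":0.014,"y":-0.009,"z":-0.003,"wx":0,"wy":0,"wz":0,"jaw":-1},{"x":0.018,"y":-0.009,"z":-0.003,"wx":0,"wy":0,"wz":0,"jaw":-1},{"x":0.02,"y":-0.009,"z":-0.003,"wx":0,"wy":0,"wz":0,"jaw":-1},{"x":0.02,"y":-0.009,"z":-0.003,"wx":0,"wy":0,"wz":0,"jaw":-1}]'
python3 - <<'E'
from h import *
s=monitor.read_state();print(s["ee_pos"],s["wrist_force"],s["ft_torque"])
d=eyes.get_image("top");im=d["color"]
cv2.imwrite("pics/t6.png",cv2.resize(im[150:250,210:410],None,fx=4,fy=4,interpolation=cv2.INTER_CUBIC))
E
```

```text
t: 5.7
ee_pos: [0.5899, 0.1792, 0.0177]
tool_rot: [[-0.012, 1.0, -0.004], [1.0, 0.012, -0.002], [-0.002, -0.004, -1.0]]
wrist_force: [0.2, -0.0, -0.8]
finger_gap: 0.225
[0.58988162 0.17924356 0.01770347] [ 0.24571824 -0.01385366 -0.79458542] [-0.02622439  0.0093189  -0.05462008]
```

View pics/t6.png

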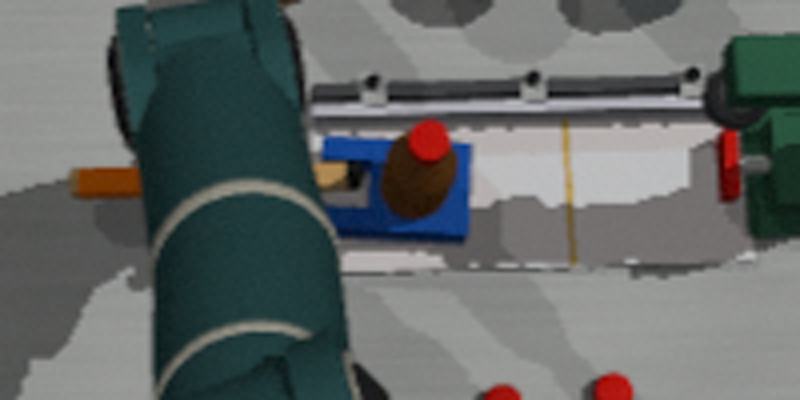

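```bash
python3 -m crank '[{"x":0.002,"y":-0.002,"z":0,"wx":0,"wy":0,"wz":0,"jaw":-1},{"x":0.004,"y":-0.004,"z":0,"wx":0,"wy":0,"wz":0,"jaw":-1},{"x":0.006,"y":-0.006,"z":0,"wx":0,"wy":0,"wz":0,"jaw":-1},{"x":0.008,"y":-0.008,"z":0,"wx":0,"wy":0,"wz":0,"jaw":-1},{"x":0.01,"y":-0.01,"z":0,"wx":0,"wy":0,"wz":0,"jaw":-1},{"x":0.012,"y":-0.012,"z":0,"wx":0,"wy":0,"wz":0,"jaw":-1},{"x":0.012,"y":-0.012,"z":0,"wx":0,"wy":0,"wz":0,"jaw":-1}]'
python3 - <<'E'
from h import *
s=monitor.read_state();print(s["ee_pos"],s["wrist_force"],s["ft_torque"])
d=eyes.get_image("top");im=d["color"]
cv2.imwrite("pics/t7.png",cv2.resize(im[150:250,210:410],None,fx=4,fy=4,interpolation=cv2.INTER_CUBIC))
E
```

```text
t: 6.45
ee_pos: [0.6022, 0.1669, 0.0178]
tool_rot: [[-0.011, 1.0, -0.004], [1.0, 0.011, -0.002], [-0.002, -0.004, -1.0]]
wrist_force: [0.0, 0.3, -0.3]
finger_gap: 0.221
[0.60219437 0.16691534 0.01781507] [ 0.00691887  0.30122244 -0.28807587] [0.03066614 0.00355912 0.03401157]
```

View pics/t7.png

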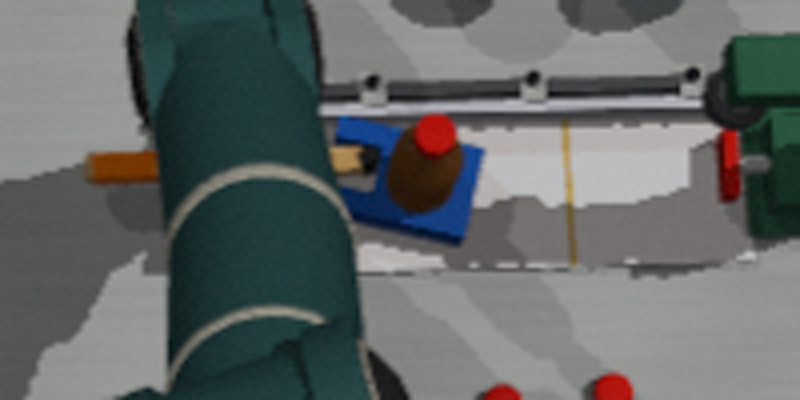

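```bash
python3 -m crank '[{"x":0.002,"y":-0.001,"z":0,"wx":0,"wy":0,"wz":0,"jaw":-1},{"x":0.004,"y":-0.002,"z":0,"wx":0,"wy":0,"wz":0,"jaw":-1},{"x":0.006,"y":-0.003,"z":0,"wx":0,"wy":0,"wz":0,"jaw":-1},{"x":0.006,"y":-0.003,"z":0,"wx":0,"wy":0,"wz":0,"jaw":-1}]'
python3 -m crank '[{"x":0.002,"y":-0.001,"z":0,"wx":0,"wy":0,"wz":0,"jaw":-1},{"x":0.004,"y":-0.002,"z":0,"wx":0,"wy":0,"wz":0,"jaw":-1},{"x":0.004,"y":-0.002,"z":0,"wx":0,"wy":0,"wz":0,"jaw":-1}]'
python3 - <<'E'
from h import *
s=monitor.read_state();print(s["ee_pos"],s["wrist_force"],s["ft_torque"])
d=eyes.get_image("top");im=d["color"]
cv2.imwrite("pics/t8.png",cv2.resize(im[150:250,210:410],None,fx=4,fy=4,interpolation=cv2.INTER_CUBIC))
E
```

```text
t: 6.9
ee_pos: [0.6072, 0.1636, 0.0174]
tool_rot: [[-0.011, 1.0, -0.006], [1.0, 0.011, -0.002], [-0.002, -0.006, -1.0]]
wrist_force: [-6.7, -1.4, -0.3]
finger_gap: 0.221
t: 7.2
ee_pos: [0.6102, 0.1611, 0.0169]
tool_rot: [[-0.01, 1.0, -0.009], [1.0, 0.01, -0.003], [-0.003, -0.009, -1.0]]
wrist_force: [-7.3, -0.5, 1.6]
finger_gap: 0.224
[0.61021414 0.16107247 0.01692589] [-7.314741   -0.48525122  1.57363396] [-0.43892912  1.49805986 -0.87481281]
```

View pics/t8.png

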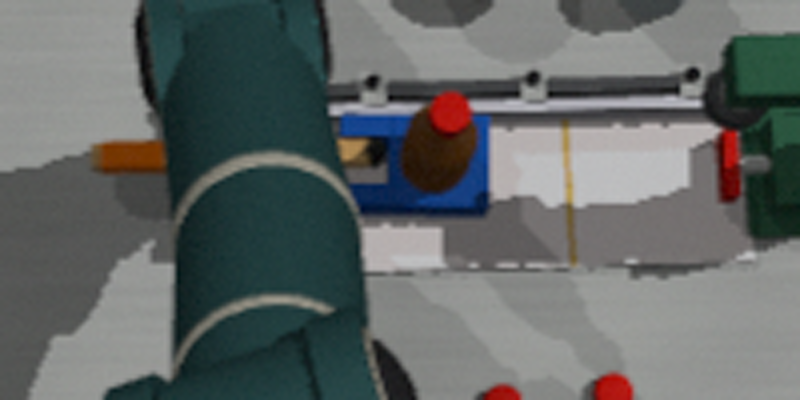

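The carrier now lies flat on the fence, with 7.3 N at the wrist. Its nose is at about (332,190), and the yellow line is at u≈352. I'll start feeding carefully, checking the force as I go.

```bash
python3 -m crank '[{"x":0.0005,"y":-0.003,"z":0.001,"wx":0,"wy":0,"wz":0,"jaw":-1},{"x":0.0005,"y":-0.006,"z":0.001,"wx":0,"wy":0,"wz":0,"jaw":-1}]'
python3 -m crank '[{"x":0.0005,"y":-0.004,"z":0.001,"wx":0,"wy":0,"wz":0,"jaw":-1},{"x":0.0005,"y":-0.008,"z":0.001,"wx":0,"wy":0,"wz":0,"jaw":-1}]'
python3 -m crank '[{"x":0.0005,"y":-0.004,"z":0.001,"wx":0,"wy":0,"wz":0,"jaw":-1},{"x":0.0005,"y":-0.008,"z":0.001,"wx":0,"wy":0,"wz":0,"jaw":-1}]'
```

```text
t: 7.45
ee_pos: [0.6101, 0.1555, 0.0177]
tool_rot: [[-0.01, 1.0, -0.01], [1.0, 0.01, -0.002], [-0.002, -0.01, -1.0]]
wrist_force: [-2.8, 3.6, -2.1]
finger_gap: 0.22
t: 7.65
ee_pos: [0.6101, 0.1478, 0.0185]
tool_rot: [[-0.01, 1.0, -0.011], [1.0, 0.01, -0.002], [-0.002, -0.011, -1.0]]
wrist_force: [-4.2, 3.6, -3.3]
finger_gap: 0.222
t: 7.85
ee_pos: [0.6102, 0.1399, 0.0193]
tool_rot: [[-0.01, 1.0, -0.012], [1.0, 0.01, -0.002], [-0.001, -0.012, -1.0]]
wrist_force: [-4.1, 2.3, -4.3]
finger_gap: 0.223
```

```bash
python3 -m crank '[{"x":0.0005,"y":-0.004,"z":-0.001,"wx":0,"wy":-0.004,"wz":0,"jaw":-1},{"x":0.0006,"y":-0.008,"z":-0.001,"wx":0,"wy":-0.004,"wz":0,"jaw":-1},{"x":0.0006,"y":-0.012,"z":-0.001,"wx":0,"wy":-0.004,"wz":0,"jaw":-1}]'
python3 -m crank '[{"x":0.0005,"y":-0.004,"z":0,"wx":0,"wy":-0.004,"wz":0,"jaw":-1},{"x":0.0006,"y":-0.008,"z":0,"wx":0,"wy":-0.004,"wz":0,"jaw":-1},{"x":0.0006,"y":-0.012,"z":0,"wx":0,"wy":-0.004,"wz":0,"jaw":-1}]'
python3 - <<'E'
from h import *
s=monitor.read_state();print(s["ee_pos"],s["wrist_force"],s["ft_torque"])
d=eyes.get_image("top");im=d["color"]
cv2.imwrite("pics/t9.png",cv2.resize(im[150:250,210:410],None,fx=4,fy=4,interpolation=cv2.INTER_CUBIC))
d=eyes.get_image("side");im=d["color"]
cv2.imwrite("pics/s9.png",cv2.resize(im[160:340,240:400],None,fx=3.3,fy=3.3,interpolation=cv2.INTER_CUBIC))
E
```

```text
t: 8.15
ee_pos: [0.6104, 0.128, 0.0182]
tool_rot: [[-0.011, 1.0, -0.009], [1.0, 0.011, -0.001], [-0.001, -0.009, -1.0]]
wrist_force: [-5.1, 4.4, -2.9]
finger_gap: 0.223
t: 8.45
ee_pos: [0.6106, 0.1162, 0.018]
tool_rot: [[-0.011, 1.0, -0.006], [1.0, 0.011, -0.001], [-0.001, -0.006, -1.0]]
wrist_force: [-4.1, 3.4, -2.3]
finger_gap: 0.223
[0.61057769 0.11620625 0.01804549] [-4.14251424  3.41235721 -2.33186051] [ 0.99861489  0.92361493 -0.38480576]
```

View pics/t9.png

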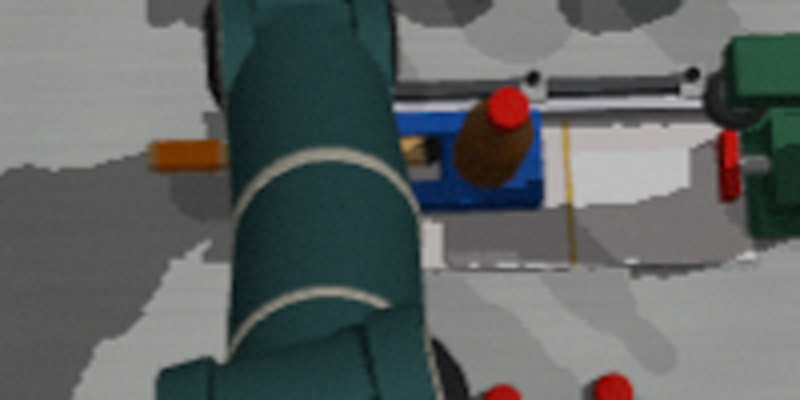

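View pics/s9.png

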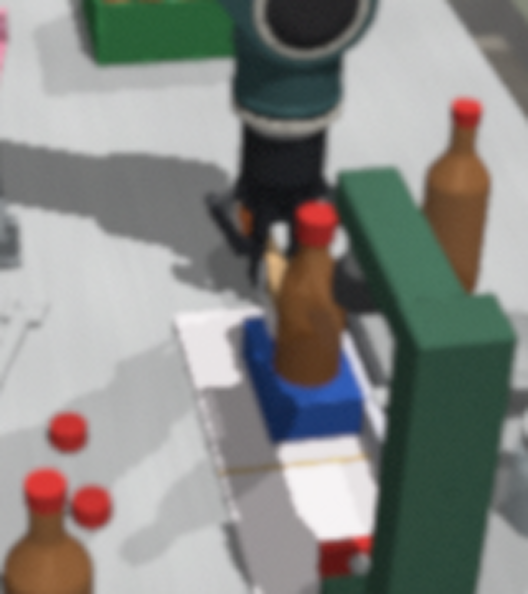

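Run:
```python
from m import *
np.set_printoptions(precision=4,suppress=True)
for u in (303.2,343.2,383.2):
  for z in (.04,.05,.06,.07,.08): print(u,z,plane(d,[(u,168.8)],z)[0])
bl=im[:,:,0].astype(float)-im[:,:,2]
f=lambda P:cv2.fitLine(P[:,:2].astype(np.float32),cv2.DIST_HUBER,0,.001,.001).ravel()
def e2(rows,x0,x1,th,sign):
    o=[]
    for y in rows:
        for x in range(x0,x1):
            a,b=bl[y,x],bl[y,x+1]
            if (a<th<=b) if sign>0 else (a>=th>b): o.append((x+(th-a)/(b-a),y));break
    return np.array(o)
N=plane(d,e2(range(180,196),338,352,50,-1),.05);print("nose",f(N))
o=[]
for x in range(320,342):
    for y in range(196,208):
        a,b=bl[y,x],bl[y+1,x]
        if a>=50>b:o.append((x,y+(50-a)/(b-a)));break
B=plane(d,np.array(o),.01);print("near bottom edge",f(B))
```

```text
303.2 0.04 [0.6716 0.0515 0.04  ]
303.2 0.05 [0.6688 0.0521 0.05  ]
303.2 0.06 [0.6659 0.0528 0.06  ]
303.2 0.07 [0.6631 0.0534 0.07  ]
303.2 0.08 [0.6602 0.054  0.08  ]
343.2 0.04 [ 0.6695 -0.0785  0.04  ]
343.2 0.05 [ 0.6667 -0.077   0.05  ]
343.2 0.06 [ 0.6638 -0.0756  0.06  ]
343.2 0.07 [ 0.661  -0.0742  0.07  ]
343.2 0.08 [ 0.6581 -0.0727  0.08  ]
383.2 0.04 [ 0.6674 -0.2089  0.04  ]
383.2 0.05 [ 0.6646 -0.2066  0.05  ]
383.2 0.06 [ 0.6618 -0.2044  0.06  ]
383.2 0.07 [ 0.6589 -0.2021  0.07  ]
383.2 0.08 [ 0.6561 -0.1999  0.08  ]
nose [ 1.     -0.0056  0.6081 -0.0813]
near bottom edge [ 0.0326 -0.9995  0.5714 -0.0297]
```

Both edges show the carrier square to the fence within measurement noise (0.02 rad), and the knobs have room beside the gripper. I'll keep feeding past the line.

```bash
python3 -m crank '[{"x":0.0005,"y":-0.004,"z":0,"wx":0,"wy":-0.004,"wz":0,"jaw":-1},{"x":0.0006,"y":-0.008,"z":0,"wx":0,"wy":-0.004,"wz":0,"jaw":-1},{"x":0.0006,"y":-0.012,"z":0,"wx":0,"wy":-0.004,"wz":0,"jaw":-1}]'
python3 -m crank '[{"x":0.0005,"y":-0.004,"z":0,"wx":0,"wy":-0.003,"wz":0,"jaw":-1},{"x":0.0006,"y":-0.008,"z":0,"wx":0,"wy":-0.003,"wz":0,"jaw":-1},{"x":0.0006,"y":-0.012,"z":0,"wx":0,"wy":-0.003,"wz":0,"jaw":-1}]'
python3 -m crank '[{"x":0.0005,"y":-0.004,"z":0,"wx":0,"wy":-0.002,"wz":0,"jaw":-1},{"x":0.0006,"y":-0.008,"z":0,"wx":0,"wy":-0.002,"wz":0,"jaw":-1},{"x":0.0006,"y":-0.012,"z":0,"wx":0,"wy":-0.002,"wz":0,"jaw":-1}]'
```

```text
t: 8.9
ee_pos: [0.6108, 0.1038, 0.0179]
tool_rot: [[-0.01, 1.0, -0.002], [1.0, 0.01, -0.001], [-0.001, -0.002, -1.0]]
wrist_force: [-4.8, 5.2, -0.8]
finger_gap: 0.22
t: 9.2
ee_pos: [0.611, 0.0925, 0.0179]
tool_rot: [[-0.011, 1.0, -0.0], [1.0, 0.011, 0.0], [0.0, -0.0, -1.0]]
wrist_force: [-5.9, 6.1, -1.4]
finger_gap: 0.222
t: 9.5
ee_pos: [0.6111, 0.0814, 0.0178]
tool_rot: [[-0.012, 1.0, 0.001], [1.0, 0.012, 0.001], [0.001, 0.001, -1.0]]
wrist_force: [-6.4, 6.1, 0.9]
finger_gap: 0.228
```

```bash
python3 -m crank '[{"x":0.0002,"y":-0.004,"z":0,"wx":0,"wy":0,"wz":0,"jaw":-1},{"x":0.0003,"y":-0.008,"z":0,"wx":0,"wy":0,"wz":0,"jaw":-1},{"x":0.0003,"y":-0.012,"z":0,"wx":0,"wy":0,"wz":0,"jaw":-1}]'
python3 - <<'E'
from h import *
s=monitor.read_state();print(s["ee_pos"],s["wrist_force"],s["ft_torque"])
d=eyes.get_image("top");im=d["color"]
cv2.imwrite("pics/t10.png",cv2.resize(im[150:250,210:410],None,fx=4,fy=4,interpolation=cv2.INTER_CUBIC))
E
```

```text
t: 9.8
ee_pos: [0.6111, 0.0702, 0.0178]
tool_rot: [[-0.012, 1.0, 0.0], [1.0, 0.012, 0.002], [0.002, 0.0, -1.0]]
wrist_force: [-5.6, 7.2, 0.4]
finger_gap: 0.222
[0.61106149 0.07017369 0.01784262] [-5.60057474  7.1960684   0.36934377] [ 1.21690681  1.19588889 -0.51628168]
```

View pics/t10.png

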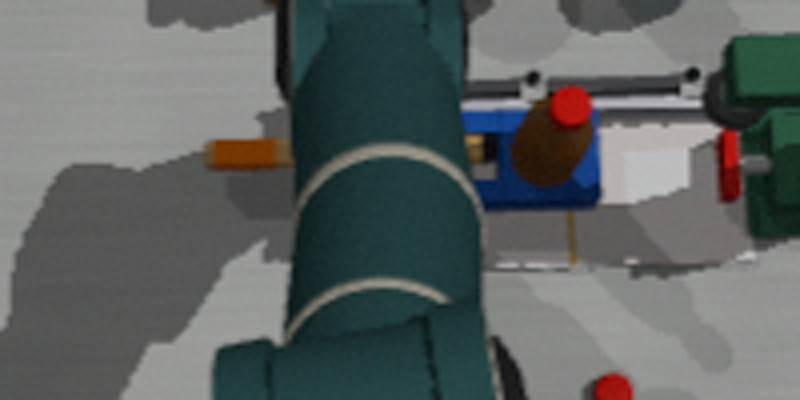

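```bash
python3 -m crank '[{"x":0.0002,"y":-0.004,"z":0,"wx":0,"wy":0,"wz":0,"jaw":-1},{"x":0.0003,"y":-0.008,"z":0,"wx":0,"wy":0,"wz":0,"jaw":-1},{"x":0.0003,"y":-0.012,"z":0,"wx":0,"wy":0,"wz":0,"jaw":-1}]'
python3 -m crank '[{"x":0.0002,"y":-0.004,"z":0,"wx":0,"wy":0,"wz":0,"jaw":-1},{"x":0.0003,"y":-0.008,"z":0,"wx":0,"wy":0,"wz":0,"jaw":-1},{"x":0.0003,"y":-0.012,"z":0,"wx":0,"wy":0,"wz":0,"jaw":-1}]'
python3 -m crank '[{"x":0.0002,"y":-0.004,"z":0,"wx":0,"wy":0,"wz":0,"jaw":-1},{"x":0.0003,"y":-0.008,"z":0,"wx":0,"wy":0,"wz":0,"jaw":-1},{"x":0.0003,"y":-0.012,"z":0,"wx":0,"wy":0,"wz":0,"jaw":-1}]'
```

```text
t: 10.15
ee_pos: [0.6111, 0.0579, 0.0179]
tool_rot: [[-0.012, 1.0, -0.0], [1.0, 0.012, 0.002], [0.002, -0.0, -1.0]]
wrist_force: [-5.2, 6.5, -0.7]
finger_gap: 0.223
t: 10.45
ee_pos: [0.6111, 0.0465, 0.0179]
tool_rot: [[-0.013, 1.0, -0.001], [1.0, 0.013, 0.003], [0.003, -0.001, -1.0]]
wrist_force: [-5.4, 5.3, 0.5]
finger_gap: 0.226
t: 10.75
ee_pos: [0.6112, 0.0351, 0.0179]
tool_rot: [[-0.013, 1.0, -0.002], [1.0, 0.013, 0.004], [0.004, -0.002, -1.0]]
wrist_force: [-5.1, 6.7, 0.1]
finger_gap: 0.217
```

```bash
python3 -m crank '[{"x":0.0002,"y":-0.004,"z":0,"wx":0,"wy":0,"wz":0,"jaw":-1},{"x":0.0003,"y":-0.008,"z":0,"wx":0,"wy":0,"wz":0,"jaw":-1},{"x":0.0003,"y":-0.012,"z":0,"wx":0,"wy":0,"wz":0,"jaw":-1}]'
python3 -m crank '[{"x":0.0002,"y":-0.004,"z":0,"wx":0,"wy":0,"wz":0,"jaw":-1},{"x":0.0003,"y":-0.008,"z":0,"wx":0,"wy":0,"wz":0,"jaw":-1},{"x":0.0003,"y":-0.012,"z":0,"wx":0,"wy":0,"wz":0,"jaw":-1}]'
python3 -m crank '[{"x":0.0002,"y":-0.004,"z":0,"wx":0,"wy":0,"wz":0,"jaw":-1},{"x":0.0003,"y":-0.008,"z":0,"wx":0,"wy":0,"wz":0,"jaw":-1},{"x":0.0003,"y":-0.012,"z":0,"wx":0,"wy":0,"wz":0,"jaw":-1}]'
python3 - <<'E'
from h import *
s=monitor.read_state();print(s["ee_pos"],s["wrist_force"],s["ft_torque"])
d=eyes.get_image("top");im=d["color"]
cv2.imwrite("pics/t11.png",cv2.resize(im[150:250,230:430],None,fx=4,fy=4,interpolation=cv2.INTER_CUBIC))
E
```

```text
t: 11.05
ee_pos: [0.6113, 0.0238, 0.018]
tool_rot: [[-0.014, 1.0, -0.002], [1.0, 0.014, 0.005], [0.005, -0.002, -1.0]]
wrist_force: [-5.3, 6.5, 0.8]
finger_gap: 0.218
t: 11.35
ee_pos: [0.6114, 0.0124, 0.0181]
tool_rot: [[-0.015, 1.0, -0.003], [1.0, 0.015, 0.006], [0.006, -0.003, -1.0]]
wrist_force: [-4.6, 6.9, 0.9]
finger_gap: 0.22
t: 11.65
ee_pos: [0.6114, 0.0011, 0.0181]
tool_rot: [[-0.015, 1.0, -0.003], [1.0, 0.015, 0.007], [0.007, -0.003, -1.0]]
wrist_force: [-5.2, 7.3, 0.3]
finger_gap: 0.221
[0.61136647 0.00106995 0.01809032] [-5.19165616  7.25393817  0.2828138 ] [ 1.12153169  1.10115991 -0.52630669]
```

View pics/t11.png

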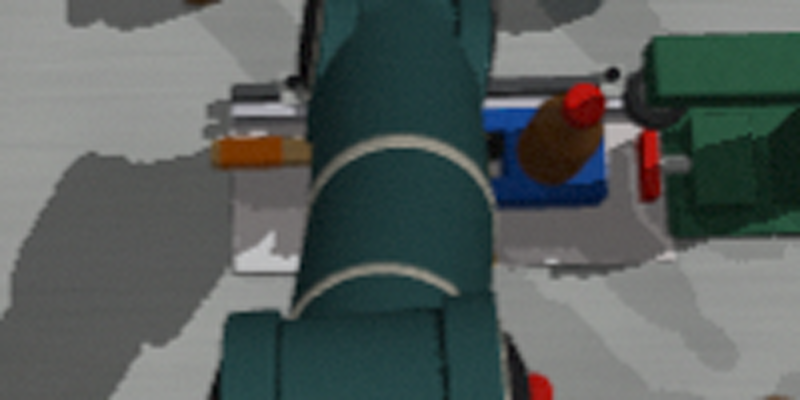

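```bash
python3 -m crank '[{"x":0.0002,"y":-0.004,"z":0,"wx":0,"wy":0,"wz":0,"jaw":-1},{"x":0.0003,"y":-0.008,"z":0,"wx":0,"wy":0,"wz":0,"jaw":-1},{"x":0.0003,"y":-0.012,"z":0,"wx":0,"wy":0,"wz":0,"jaw":-1}]'
python3 -m crank '[{"x":0.0002,"y":-0.003,"z":0,"wx":0,"wy":0,"wz":0,"jaw":-1},{"x":0.0003,"y":-0.006,"z":0,"wx":0,"wy":0,"wz":0,"jaw":-1},{"x":0.0003,"y":-0.009,"z":0,"wx":0,"wy":0,"wz":0,"jaw":-1}]'
python3 -m crank '[{"x":0.0002,"y":-0.002,"z":0,"wx":0,"wy":0,"wz":0,"jaw":-1},{"x":0.0003,"y":-0.004,"z":0,"wx":0,"wy":0,"wz":0,"jaw":-1}]'
python3 -m crank '[{"x":0.0002,"y":-0.002,"z":0,"wx":0,"wy":0,"wz":0,"jaw":-1},{"x":0.0003,"y":-0.004,"z":0,"wx":0,"wy":0,"wz":0,"jaw":-1}]'
```

```text
t: 12.0
ee_pos: [0.6115, -0.0113, 0.0182]
tool_rot: [[-0.015, 1.0, -0.004], [1.0, 0.015, 0.007], [0.007, -0.004, -1.0]]
wrist_force: [-5.0, 5.7, 0.4]
finger_gap: 0.223
t: 12.3
ee_pos: [0.6115, -0.0197, 0.0182]
tool_rot: [[-0.015, 1.0, -0.004], [1.0, 0.015, 0.008], [0.008, -0.004, -1.0]]
wrist_force: [-5.5, 6.5, -0.0]
finger_gap: 0.226
t: 12.5
ee_pos: [0.6115, -0.023, 0.0182]
tool_rot: [[-0.016, 1.0, -0.005], [1.0, 0.016, 0.009], [0.009, -0.005, -1.0]]
wrist_force: [-5.9, 8.1, 2.2]
finger_gap: 0.225
t: 12.7
ee_pos: [0.6115, -0.0262, 0.0183]
tool_rot: [[-0.016, 1.0, -0.006], [1.0, 0.016, 0.01], [0.01, -0.006, -1.0]]
wrist_force: [-5.9, 6.9, 1.5]
finger_gap: 0.226
```

```bash
python3 -m crank '[{"x":0.0002,"y":-0.002,"z":0,"wx":-0.003,"wy":0,"wz":0,"jaw":-1},{"x":0.0003,"y":-0.004,"z":0,"wx":-0.003,"wy":0,"wz":0,"jaw":-1}]'
python3 -m crank '[{"x":0.0002,"y":-0.002,"z":0,"wx":-0.003,"wy":0,"wz":0,"jaw":-1},{"x":0.0003,"y":-0.004,"z":0,"wx":-0.003,"wy":0,"wz":0,"jaw":-1}]'
python3 -m crank '[{"x":0.0002,"y":-0.002,"z":0,"wx":-0.003,"wy":0,"wz":0,"jaw":-1}]'
python3 -m crank '[{"x":0.0002,"y":-0.002,"z":0,"wx":-0.003,"wy":0,"wz":0,"jaw":-1}]'
```

```text
t: 12.9
ee_pos: [0.6114, -0.0294, 0.0183]
tool_rot: [[-0.017, 1.0, -0.007], [1.0, 0.017, 0.008], [0.008, -0.007, -1.0]]
wrist_force: [-6.5, 7.4, 1.4]
finger_gap: 0.224
t: 13.1
ee_pos: [0.6114, -0.0318, 0.0182]
tool_rot: [[-0.018, 1.0, -0.008], [1.0, 0.018, 0.006], [0.006, -0.008, -1.0]]
wrist_force: [-6.2, 11.9, 0.8]
finger_gap: 0.222
t: 13.2
ee_pos: [0.6113, -0.0326, 0.0182]
tool_rot: [[-0.018, 1.0, -0.009], [1.0, 0.018, 0.005], [0.005, -0.009, -1.0]]
wrist_force: [-5.6, 10.6, 0.4]
finger_gap: 0.227
t: 13.3
ee_pos: [0.6111, -0.0331, 0.0181]
tool_rot: [[-0.019, 1.0, -0.01], [1.0, 0.019, 0.003], [0.004, -0.01, -1.0]]
wrist_force: [-5.8, 10.1, 0.1]
finger_gap: 0.221
```

The nose met the stop at TCP y≈-0.031, where the force stepped up by about 4 N. Pushing on in small steps.

```bash
python3 -m crank '[{"x":0.0003,"y":-0.002,"z":0,"wx":-0.002,"wy":-0.004,"wz":0,"jaw":-1},{"x":0.0003,"y":-0.004,"z":0,"wx":-0.002,"wy":-0.004,"wz":0,"jaw":-1}]'
python3 -m crank '[{"x":0.0003,"y":-0.002,"z":0,"wx":0,"wy":-0.004,"wz":0,"jaw":-1},{"x":0.0003,"y":-0.004,"z":0,"wx":0,"wy":-0.004,"wz":0,"jaw":-1}]'
python3 - <<'E'
from h import *
s=monitor.read_state();print(s["ee_pos"],s["wrist_force"],s["ft_torque"])
d=eyes.get_image("top");im=d["color"]
cv2.imwrite("pics/t12.png",cv2.resize(im[150:250,230:430],None,fx=4,fy=4,interpolation=cv2.INTER_CUBIC))
E
```

```text
t: 13.5
ee_pos: [0.6111, -0.0354, 0.018]
tool_rot: [[-0.021, 1.0, -0.006], [1.0, 0.021, 0.003], [0.003, -0.006, -1.0]]
wrist_force: [-4.9, 10.3, 0.3]
finger_gap: 0.226
t: 13.7
ee_pos: [0.6111, -0.0377, 0.0179]
tool_rot: [[-0.022, 1.0, -0.003], [1.0, 0.022, 0.005], [0.005, -0.003, -1.0]]
wrist_force: [-5.2, 10.9, 0.0]
finger_gap: 0.222
[ 0.6110763  -0.03767885  0.01794057] [-5.21708941 10.88224512  0.0409416 ] [ 2.02844547  1.15297212 -0.66778608]
```

View pics/t12.png

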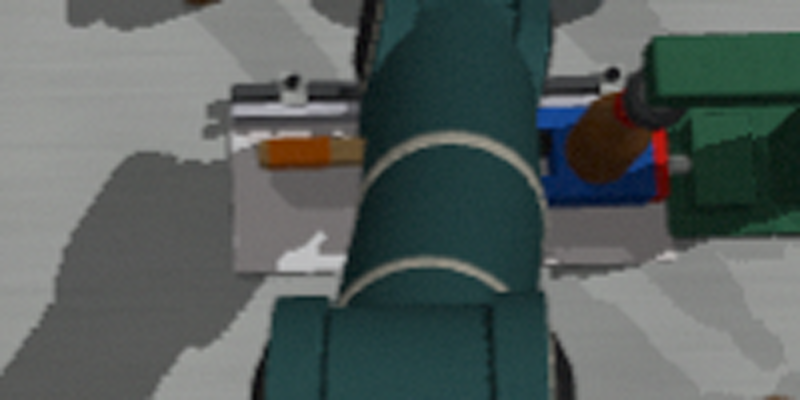

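```bash
python3 -m crank '[{"x":0.0003,"y":-0.002,"z":0,"wx":-0.003,"wy":-0.002,"wz":0,"jaw":-1},{"x":0.0003,"y":-0.004,"z":0,"wx":-0.003,"wy":-0.002,"wz":0,"jaw":-1}]'
python3 -m crank '[{"x":0.0003,"y":-0.002,"z":0,"wx":-0.002,"wy":-0.002,"wz":0,"jaw":-1},{"x":0.0003,"y":-0.003,"z":0,"wx":-0.002,"wy":-0.002,"wz":0,"jaw":-1}]'
```

```text
t: 13.95
ee_pos: [0.611, -0.0397, 0.0178]
tool_rot: [[-0.023, 1.0, -0.002], [1.0, 0.023, 0.005], [0.005, -0.002, -1.0]]
wrist_force: [-5.0, 22.5, 1.4]
finger_gap: 0.221
t: 14.15
ee_pos: [0.6109, -0.0396, 0.0177]
tool_rot: [[-0.025, 1.0, -0.002], [1.0, 0.025, 0.006], [0.006, -0.002, -1.0]]
wrist_force: [-6.4, 20.5, 1.6]
finger_gap: 0.218
```

```bash
python3 -m crank '[{"x":0.0008,"y":-0.0015,"z":0,"wx":0,"wy":0,"wz":0,"jaw":-1},{"x":0.0008,"y":-0.0015,"z":0,"wx":0,"wy":0,"wz":0,"jaw":-1},{"x":0.0008,"y":-0.0015,"z":0,"wx":0,"wy":0,"wz":0,"jaw":-1}]'
python3 - <<'E'
from h import *
s=monitor.read_state();print(s["ee_pos"],s["wrist_force"],s["ft_torque"])
d=eyes.get_image("top");im=d["color"];cv2.imwrite("pics/t13.png",cv2.resize(im[150:250,280:440],None,fx=5,fy=5,interpolation=cv2.INTER_CUBIC))
d=eyes.get_image("side");im=d["color"];cv2.imwrite("pics/s13.png",cv2.resize(im[190:360,260:420],None,fx=3.5,fy=3.5,interpolation=cv2.INTER_CUBIC))
E
```

```text
t: 14.45
ee_pos: [0.6111, -0.0395, 0.0177]
tool_rot: [[-0.026, 1.0, -0.003], [1.0, 0.026, 0.008], [0.008, -0.003, -1.0]]
wrist_force: [-9.8, 11.7, 3.5]
finger_gap: 0.223
[ 0.61107947 -0.03951248  0.01768339] [-9.829498   11.68921052  3.46354222] [ 1.98072078  1.62362809 -0.75151399]
```

View pics/t13.png

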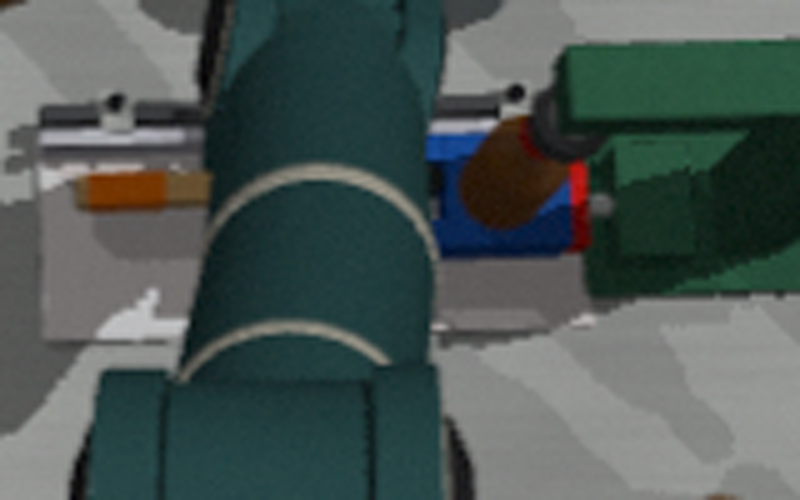

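View pics/s13.png

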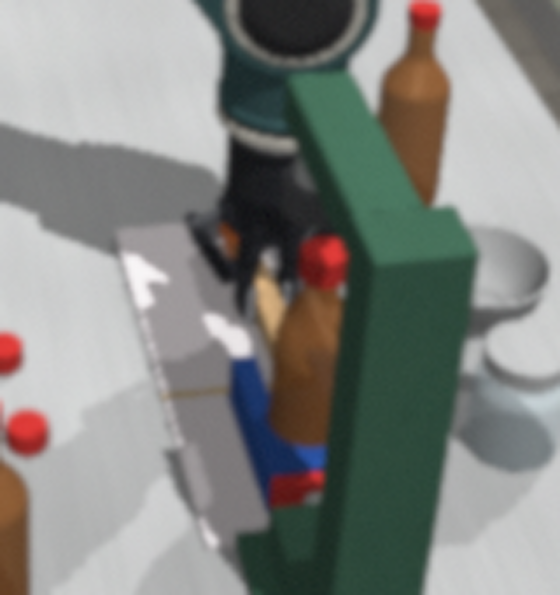

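Run:
```python
from m import *
np.set_printoptions(precision=4,suppress=True)
f=im.astype(float)
for y in range(184,200,2): print(y,[tuple(int(v) for v in im[y,x]) for x in range(391,400)])
o=[]
for y in range(186,198):
    r=f[y,:,2]-f[y,:,0]
    for x in range(388,399):
        if r[x]<0<=r[x+1]: o.append((x-r[x]/(r[x+1]-r[x]),y));break
P=plane(d,np.array(o),.0475);print(P[:,:2])
h=cv2.imread("pics/top0.png").astype(float);o=[]
for y in range(184,197):
    r=h[y,:,2]-h[y,:,0]
    for x in range(384,395):
        if r[x]<80<=r[x+1]: o.append((x+(80-r[x])/(r[x+1]-r[x]),y));break
P=plane(d,np.array(o),.045);print("start",P[:,:2].mean(0))
```

```text
184 [(21, 44, 68), (24, 45, 71), (21, 34, 83), (15, 24, 158), (20, 26, 180), (19, 27, 179), (26, 34, 96), (27, 36, 15), (29, 38, 17)]
186 [(22, 42, 66), (57, 46, 51), (80, 46, 67), (46, 29, 156), (14, 21, 177), (20, 27, 180), (32, 43, 99), (33, 46, 24), (34, 46, 23)]
188 [(96, 54, 38), (132, 67, 28), (117, 59, 34), (59, 36, 154), (14, 18, 176), (15, 22, 178), (26, 31, 103), (44, 50, 43), (51, 59, 46)]
190 [(124, 62, 22), (122, 60, 23), (118, 57, 20), (67, 36, 143), (15, 20, 165), (9, 14, 121), (28, 30, 69), (77, 77, 79), (85, 86, 85)]
192 [(64, 28, 12), (66, 32, 6), (67, 31, 10), (34, 16, 68), (9, 11, 82), (6, 6, 95), (30, 35, 82), (57, 60, 67), (70, 72, 70)]
194 [(64, 30, 4), (66, 31, 12), (66, 29, 4), (32, 9, 50), (11, 10, 77), (8, 10, 82), (18, 23, 68), (30, 37, 37), (28, 37, 19)]
196 [(65, 31, 12), (66, 32, 15), (65, 32, 12), (37, 15, 33), (3, 2, 69), (11, 13, 83), (8, 15, 70), (23, 32, 37), (28, 38, 22)]
198 [(60, 26, 2), (62, 28, 10), (59, 26, 3), (40, 18, 41), (10, 6, 70), (7, 8, 78), (8, 9, 76), (26, 34, 44), (27, 37, 18)]
[[ 0.6075 -0.2359]
 [ 0.6042 -0.2367]
 [ 0.6009 -0.2366]
 [ 0.5976 -0.2365]
 [ 0.5943 -0.2365]
 [ 0.591  -0.2365]
 [ 0.5877 -0.2363]
 [ 0.5844 -0.2366]
 [ 0.5811 -0.2364]
 [ 0.5778 -0.2364]
 [ 0.5745 -0.2369]
 [ 0.5712 -0.2367]]
start [ 0.595  -0.2276]
```

The stop's face is at world y=-0.2365, or about station x 159.5, hard against the end. The nose edge is parallel to the fence. Next I'll ease off sideways to the pocket centre, then back out.

```bash
python3 -m crank '[{"x":-0.002,"y":0,"z":0,"wx":0,"wy":0,"wz":0,"jaw":-1},{"x":-0.005,"y":0.0005,"z":0,"wx":0,"wy":0,"wz":0,"jaw":-1},{"x":-0.008,"y":0.001,"z":0,"wx":0,"wy":0,"wz":0,"jaw":-1},{"x":-0.008,"y":0.002,"z":0,"wx":0,"wy":0,"wz":0,"jaw":-1},{"x":-0.008,"y":0.004,"z":0,"wx":0,"wy":0,"wz":0,"jaw":-1}]'
python3 - <<'E'
from h import *
s=monitor.read_state();print(s["ee_pos"],s["wrist_force"],s["ft_torque"])
d=eyes.get_image("top");im=d["color"];cv2.imwrite("pics/t14.png",cv2.resize(im[150:250,280:440],None,fx=5,fy=5,interpolation=cv2.INTER_CUBIC))
E
```

```text
t: 15.1
ee_pos: [0.6032, -0.0358, 0.0178]
tool_rot: [[-0.025, 1.0, -0.003], [1.0, 0.025, 0.007], [0.007, -0.003, -1.0]]
wrist_force: [0.2, 0.9, -0.3]
finger_gap: 0.224
[ 0.60322699 -0.03577909  0.01784131] [ 0.15800147  0.88574646 -0.28292069] [0.01522558 0.0233152  0.01846985]
```

View pics/t14.png

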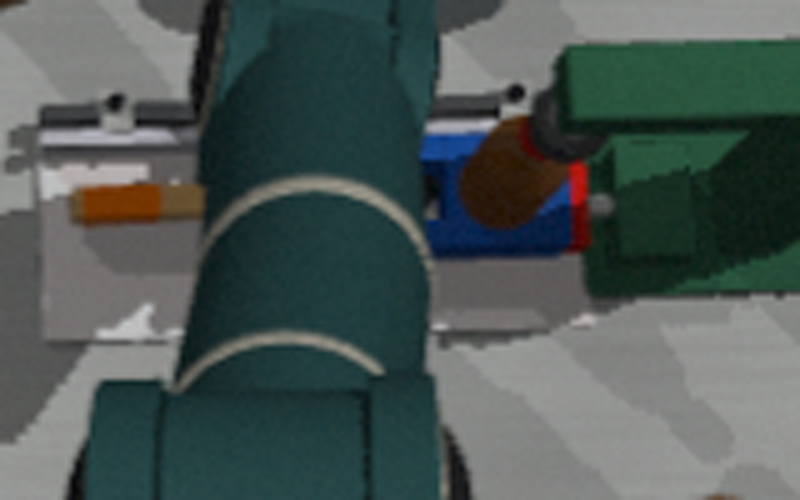

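The force is zero and the carrier is unmoved, still against the red stop at u≈394. Withdrawing.

```bash
python3 -m crank '[{"x":0,"y":0.008,"z":0,"wx":0,"wy":0,"wz":0,"jaw":-1},{"x":0,"y":0.02,"z":0,"wx":0,"wy":0,"wz":0,"jaw":-1},{"x":0,"y":0.04,"z":0,"wx":0,"wy":0,"wz":0,"jaw":-1},{"x":0,"y":0.06,"z":0,"wx":0,"wy":0,"wz":0,"jaw":-1},{"x":0,"y":0.08,"z":0.005,"wx":0,"wy":0,"wz":0,"jaw":-1},{"x":-0.01,"y":0.1,"z":0.03,"wx":0,"wy":0,"wz":0,"jaw":-1},{"x":-0.03,"y":0.13,"z":0.06,"wx":0,"wy":0,"wz":0,"jaw":-1},{"x":-0.05,"y":0.16,"z":0.1,"wx":0,"wy":0,"wz":0,"jaw":-1}]'
python3 - <<'E'
from h import *
d=eyes.get_image("top");im=d["color"];cv2.imwrite("pics/t15.png",cv2.resize(im[150:290,180:440],None,fx=3,fy=3,interpolation=cv2.INTER_CUBIC))
E
```

```text
t: 15.95
ee_pos: [0.5531, 0.1248, 0.115]
tool_rot: [[-0.027, 1.0, -0.005], [1.0, 0.027, 0.007], [0.008, -0.005, -1.0]]
wrist_force: [-0.2, 0.6, -0.6]
finger_gap: 0.222
```

View pics/t15.png

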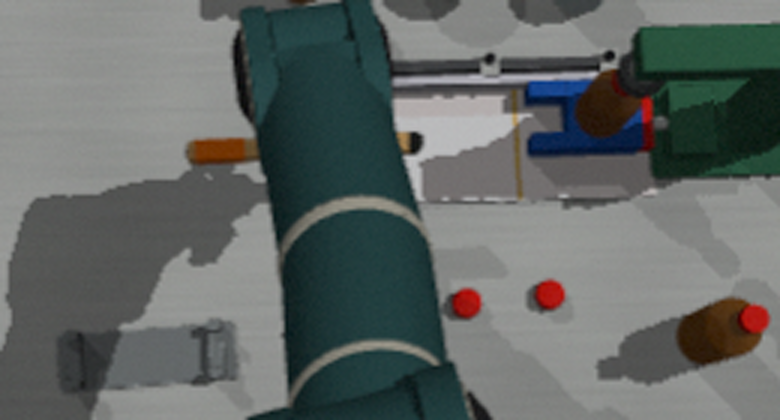

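Run:
```python
from m import *
np.set_printoptions(precision=4,suppress=True)
s=monitor.read_state();p=s["ee_pos"];print(p)
m1=mask((5,70,80),(30,255,255),(230,185,330,215))
pts=np.vstack([c.reshape(-1,2) for c in cs(m1,3)]);print(pts[:,0].min(),pts[:,0].max())
P=plane(d,pts,p[2]+.0265);
l=cv2.fitLine(P[:,:2].astype(np.float32),cv2.DIST_HUBER,0,.001,.001).ravel();print("stick",l)
print("tail y",P[:,1].max())
# black tip
t=plane(d,[(320.7,197.3)],p[2]+.0265)[0];print("tip",t, t-p)
g=cv2.cvtColor(im,cv2.COLOR_BGR2GRAY);c=im[250:290,190:270]
cv2.imwrite("pics/c16.png",cv2.resize(c,None,fx=9,fy=9,interpolation=cv2.INTER_CUBIC))
```

```text
[0.5544 0.1288 0.119 ]
240 314
stick [ 0.0518 -0.9987  0.5484  0.1851]
tail y 0.25025181605671987
tip [0.5521 0.0081 0.1455] [-0.0023 -0.1207  0.0265]
```

View pics/c16.png

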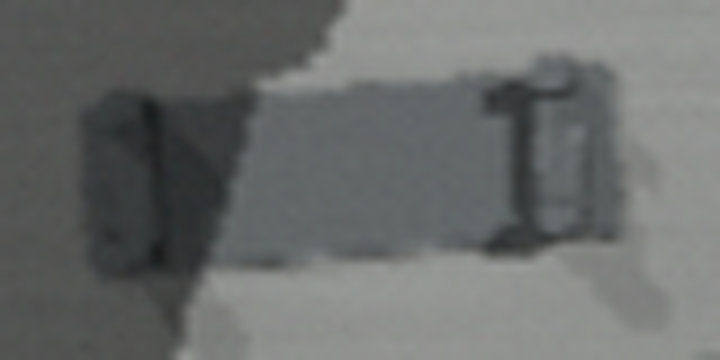

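Run:
```python
from m import *
np.set_printoptions(precision=4,suppress=True)
p=monitor.read_state()["ee_pos"]
og=mask((3,190,80),(14,255,255),(235,185,275,215)); M=cv2.moments(og,True);o=(M["m10"]/M["m00"],M["m01"]/M["m00"])
bk=cv2.inRange(im,(0,0,0),(45,45,45)); k=np.zeros_like(bk);k[190:205,312:326]=bk[190:205,312:326];M=cv2.moments(k,True);b=(M["m10"]/M["m00"],M["m01"]/M["m00"])
print(o,b,M["m00"])
Q=plane(d,[o,b],p[2]+.022);v=Q[1]-Q[0];print(Q,"s",-v[0]/v[1], Q[1]-p,Q[0]-p)
# same at start
im0=cv2.imread("pics/top0.png");h0=cv2.cvtColor(im0,cv2.COLOR_BGR2HSV)
og=cv2.inRange(h0,(3,190,80),(14,255,255));k=np.zeros_like(og);k[255:285,185:225]=og[255:285,185:225];M=cv2.moments(k,True);o=(M["m10"]/M["m00"],M["m01"]/M["m00"])
bk=cv2.inRange(im0,(0,0,0),(45,45,45)); k=np.zeros_like(bk);k[258:275,256:270]=bk[258:275,256:270];M=cv2.moments(k,True);b=(M["m10"]/M["m00"],M["m01"]/M["m00"])
Q=plane(d,[o,b],.0455);v=Q[1]-Q[0];print(o,b,M["m00"]);print("start",Q,"s",-v[0]/v[1])
f=lambda a:np.array(a)/9+np.array([190,250])-.5*(1-1/9)
C=plane(d,f([(118,185),(575,150)]),.03);print("supports",C,C.mean(0))
B=plane(d,f([(220,264),(480,245)]),.006);v=B[1]-B[0];print("near edge",B,-v[0]/v[1])
B=plane(d,f([(265,92),(480,76)]),.006);v=B[1]-B[0];print("far edge",B,-v[0]/v[1])
```

```text
(251.62037037037038, 199.05555555555554) (316.875, 196.5) 16.0
[[0.5517 0.2157 0.1391]
 [0.5562 0.0189 0.1391]] s 0.022716915419304585 [ 0.0015 -0.1075  0.022 ] [-0.003   0.0892  0.022 ]
(199.26190476190476, 270.23809523809524) (262.5625, 266.3125) 16.0
start [[0.3485 0.3849 0.0455]
 [0.3573 0.1875 0.0455]] s 0.044529877183261145
supports [[0.35   0.3764 0.03  ]
 [0.3595 0.2165 0.03  ]] [0.3548 0.2964 0.03  ]
near edge [[0.3236 0.3434 0.006 ]
 [0.3287 0.2514 0.006 ]] 0.05543384843546717
far edge [[0.3843 0.3275 0.006 ]
 [0.3886 0.251  0.006 ]] 0.057125737696218336
```

No slip in the hand: tip and tail sit at the same offsets from the TCP as at the grasp. The cradle is centred at about (0.355, 0.296) with heading slope ≈0.056. Going back there.

```bash
python3 -m crank '[{"x":-0.025,"y":0.02,"z":0,"wx":-0.002,"wy":-0.001,"wz":0.005,"jaw":-1},{"x":-0.055,"y":0.045,"z":0,"wx":-0.004,"wy":-0.002,"wz":0.01,"jaw":-1},{"x":-0.085,"y":0.07,"z":0,"wx":-0.006,"wy":-0.003,"wz":0.015,"jaw":-1},{"x":-0.115,"y":0.095,"z":0,"wx":-0.007,"wy":-0.004,"wz":0.02,"jaw":-1},{"x":-0.145,"y":0.12,"z":0,"wx":-0.007,"wy":-0.005,"wz":0.025,"jaw":-1},{"x":-0.175,"y":0.145,"z":0,"wx":-0.007,"wy":-0.005,"wz":0.025,"jaw":-1},{"x":-0.198,"y":0.167,"z":-0.01,"wx":-0.007,"wy":-0.005,"wz":0.025,"jaw":-1},{"x":-0.198,"y":0.167,"z":-0.02,"wx":-0.007,"wy":-0.005,"wz":0.025,"jaw":-1}]'
python3 -m crank '[{"x":0,"y":0,"z":0,"wx":0,"wy":0,"wz":0,"jaw":-1}]'
```

```text
t: 16.9
ee_pos: [0.3539, 0.2961, 0.0963]
tool_rot: [[-0.06, 0.998, 0.004], [0.998, 0.06, 0.004], [0.003, 0.004, -1.0]]
wrist_force: [0.1, -0.4, -1.8]
finger_gap: 0.223
t: 17.0
ee_pos: [0.3532, 0.2957, 0.0949]
tool_rot: [[-0.061, 0.998, 0.003], [0.998, 0.061, 0.002], [0.002, 0.003, -1.0]]
wrist_force: [1.2, 0.3, -2.0]
finger_gap: 0.226
```

```bash
python3 -m crank '[{"x":0.003,"y":0,"z":-0.01,"wx":0,"wy":0,"wz":-0.008,"jaw":-1},{"x":0.003,"y":0,"z":-0.025,"wx":0,"wy":0,"wz":-0.008,"jaw":-1},{"x":0.003,"y":0,"z":-0.04,"wx":0,"wy":0,"wz":-0.008,"jaw":-1},{"x":0.003,"y":0,"z":-0.05,"wx":0,"wy":0,"wz":-0.008,"jaw":-1},{"x":0.003,"y":0,"z":-0.05,"wx":0,"wy":0,"wz":-0.008,"jaw":-1}]'
python3 - <<'E'
from h import *
d=eyes.get_image("side");im=d["color"];cv2.imwrite("pics/s17.png",cv2.resize(im[170:260,170:300],None,fx=6,fy=6,interpolation=cv2.INTER_CUBIC))
E
```

```text
t: 17.5
ee_pos: [0.3563, 0.2946, 0.0436]
tool_rot: [[-0.051, 0.999, 0.001], [0.999, 0.051, -0.0], [-0.0, 0.001, -1.0]]
wrist_force: [-0.3, -0.1, -2.2]
finger_gap: 0.221
```

View pics/s17.png

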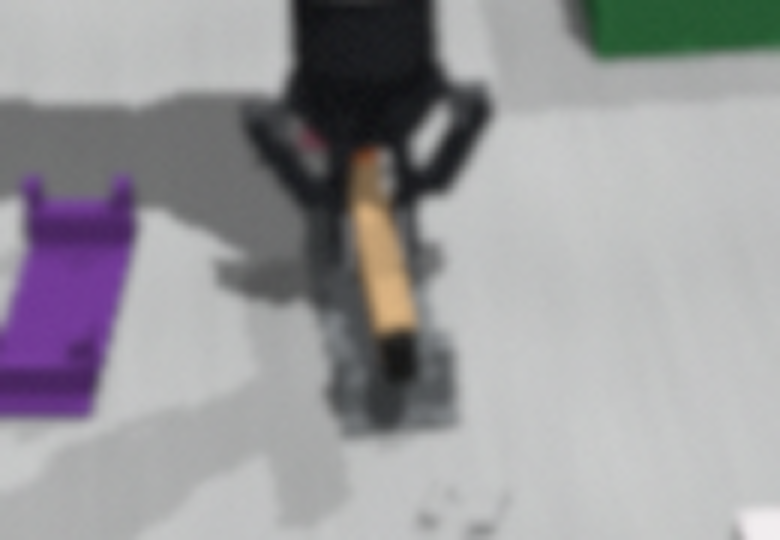

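The stick is centred over the channel, with its tip at about (400,350) in the crop. Lowering the last 20 mm.

```bash
python3 -m crank '[{"x":0,"y":0.001,"z":-0.008,"wx":0,"wy":0,"wz":0,"jaw":-1},{"x":0,"y":0.001,"z":-0.014,"wx":0,"wy":0,"wz":0,"jaw":-1},{"x":0,"y":0.001,"z":-0.018,"wx":0,"wy":0,"wz":0,"jaw":-1},{"x":0,"y":0.001,"z":-0.02,"wx":0,"wy":0,"wz":0,"jaw":-1}]'
python3 -m crank '[{"x":0,"y":0,"z":-0.001,"wx":0,"wy":0,"wz":0,"jaw":-1}]'
```

```text
t: 17.95
ee_pos: [0.3564, 0.2959, 0.0241]
tool_rot: [[-0.052, 0.999, 0.002], [0.999, 0.052, 0.0], [0.0, 0.002, -1.0]]
wrist_force: [0.8, 0.3, -0.9]
finger_gap: 0.221
t: 18.05
ee_pos: [0.3564, 0.2959, 0.0229]
tool_rot: [[-0.052, 0.999, 0.002], [0.999, 0.052, 0.0], [0.0, 0.002, -1.0]]
wrist_force: [-0.4, 0.1, -0.8]
finger_gap: 0.224
```

```bash
python3 -m crank '[{"x":0,"y":0,"z":-0.001,"wx":0,"wy":0,"wz":0,"jaw":-1},{"x":0,"y":0,"z":-0.002,"wx":0,"wy":0,"wz":0,"jaw":-1}]'
```

```text
t: 18.25
ee_pos: [0.3565, 0.296, 0.0226]
tool_rot: [[-0.051, 0.999, 0.001], [0.999, 0.051, 0.001], [0.001, 0.001, -1.0]]
wrist_force: [-18.6, -15.9, 82.8]
finger_gap: 0.22
```

The stick is seated, and vertical contact is stiff. I'll relieve it at once and open.

```bash
python3 -m crank '[{"x":0,"y":0,"z":0.0003,"wx":0,"wy":0,"wz":0,"jaw":-1}]'
python3 -m crank '[{"x":0,"y":0,"z":0.0002,"wx":0,"wy":0,"wz":0,"jaw":-0.3},{"x":0,"y":0,"z":0.0002,"wx":0,"wy":0,"wz":0,"jaw":0},{"x":0,"y":0,"z":0.0002,"wx":0,"wy":0,"wz":0,"jaw":0.5},{"x":0,"y":0,"z":0.0002,"wx":0,"wy":0,"wz":0,"jaw":1},{"x":0,"y":0,"z":0.0002,"wx":0,"wy":0,"wz":0,"jaw":1},{"x":0,"y":0,"z":0.0002,"wx":0,"wy":0,"wz":0,"jaw":1},{"x":0,"y":0,"z":0.0002,"wx":0,"wy":0,"wz":0,"jaw":1}]'
```

```text
t: 18.35
ee_pos: [0.3566, 0.2961, 0.0237]
tool_rot: [[-0.051, 0.999, 0.002], [0.999, 0.051, 0.002], [0.002, 0.002, -1.0]]
wrist_force: [-0.4, -0.1, -1.2]
finger_gap: 0.224
t: 19.05
ee_pos: [0.3566, 0.2961, 0.0238]
tool_rot: [[-0.051, 0.999, 0.001], [0.999, 0.051, 0.002], [0.002, 0.002, -1.0]]
wrist_force: [0.1, 0.8, 0.3]
finger_gap: 0.998
```

```bash
python3 -m crank '[{"x":0,"y":0,"z":0.02,"wx":0,"wy":0,"wz":0,"jaw":1},{"x":0,"y":0,"z":0.05,"wx":0,"wy":0,"wz":0,"jaw":1},{"x":0,"y":0,"z":0.09,"wx":0,"wy":0,"wz":0,"jaw":1},{"x":0,"y":0.03,"z":0.13,"wx":0,"wy":0,"wz":0,"jaw":1},{"x":-0.01,"y":0.07,"z":0.15,"wx":0,"wy":0,"wz":0,"jaw":1},{"x":-0.02,"y":0.11,"z":0.16,"wx":0,"wy":0,"wz":0,"jaw":1},{"x":-0.03,"y":0.15,"z":0.16,"wx":0,"wy":0,"wz":0,"jaw":1},{"x":-0.04,"y":0.19,"z":0.16,"wx":0,"wy":0,"wz":0,"jaw":1}]'
python3 -m crank '[{"x":0,"y":0.04,"z":0,"wx":0,"wy":0,"wz":0,"jaw":1},{"x":0,"y":0.07,"z":0,"wx":0,"wy":0,"wz":0,"jaw":1},{"x":0,"y":0.07,"z":0,"wx":0,"wy":0,"wz":0,"jaw":1}]'
python3 - <<'E'
from m import *
np.set_printoptions(precision=4,suppress=True)
cv2.imwrite("pics/t18.png",cv2.resize(im[150:290,180:440],None,fx=3,fy=3,interpolation=cv2.INTER_CUBIC))
e=eyes.get_image("side")["color"];cv2.imwrite("pics/s18.png",cv2.resize(e[170:340,170:400],None,fx=3.4,fy=3.4,interpolation=cv2.INTER_CUBIC))
og=mask((3,190,80),(14,255,255),(185,255,225,285));M=cv2.moments(og,True);o=(M["m10"]/M["m00"],M["m01"]/M["m00"])
bk=cv2.inRange(im,(0,0,0),(45,45,45)); k=np.zeros_like(bk);k[258:275,256:270]=bk[258:275,256:270];M=cv2.moments(k,True);b=(M["m10"]/M["m00"],M["m01"]/M["m00"])
Q=plane(d,[o,b],.0455);v=Q[1]-Q[0];print(o,b);print("now",Q,"s",-v[0]/v[1])
f=im.astype(float);o=[]
for y in range(186,198):
    r=f[y,:,2]-f[y,:,0]
    for x in range(388,399):
        if r[x]<0<=r[x+1]: o.append((x-r[x]/(r[x+1]-r[x]),y));break
print(plane(d,np.array(o),.0475)[:,1].mean())
bl=f[:,:,0]-f[:,:,2];o=[]
for x in list(range(357,370))+list(range(388,393)):
    for y in range(172,186):
        a,b_=bl[y,x],bl[y+1,x]
        if a<40<=b_:o.append((x,y+(40-a)/(b_-a)));break
P=plane(d,np.array(o),.05);l=cv2.fitLine(P[:,:2].astype(np.float32),cv2.DIST_HUBER,0,.001,.001).ravel();print("carrier fence edge",l)
E
```

```text
t: 19.85
ee_pos: [0.316, 0.4878, 0.1843]
tool_rot: [[-0.051, 0.999, 0.002], [0.999, 0.051, 0.002], [0.002, 0.002, -1.0]]
wrist_force: [0.8, 0.5, 0.3]
finger_gap: 0.999
t: 20.15
ee_pos: [0.3144, 0.5611, 0.1835]
tool_rot: [[-0.055, 0.999, 0.001], [0.998, 0.055, 0.003], [0.003, 0.001, -1.0]]
wrist_force: [-0.2, -1.2, -0.7]
finger_gap: 0.999
(199.06666666666666, 269.06666666666666) (262.6875, 265.0625)
now [[0.3522 0.3855 0.0455]
 [0.3612 0.187  0.0455]] s 0.04547371223233268
-0.23640463157486172
carrier fence edge [ 0.0051  1.      0.6409 -0.1363]
```

View pics/t18.png

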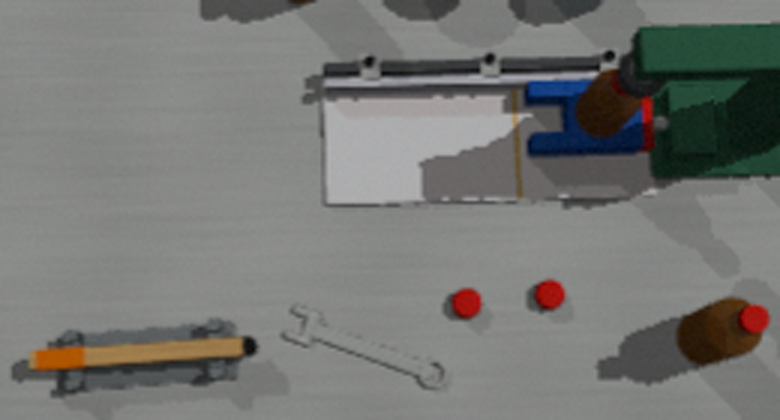

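View pics/s18.png

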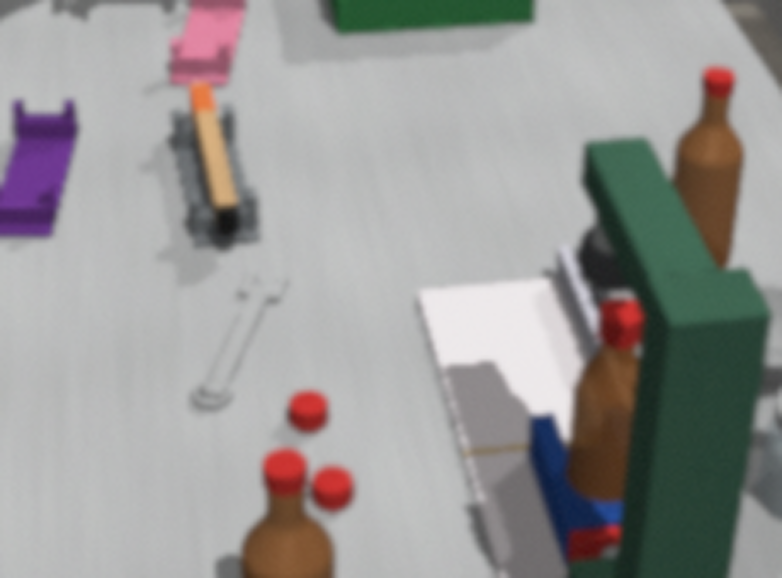

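Final pictures:
- **Stick:** lies flat in the cradle, with its tail at (199,269) and tip at (263,265).
- **Carrier:** its fence edge is flush with the plate.
- **Stop:** its face is still at y=-0.2364.
- **Bystanders:** they look unmoved.

Handing in.

```bash
python3 -c "
from cell import order
print(order.close_job())"
```

```text
the job is handed in; nothing more can be done
None
```

I handed the job in at about 20 s of the 72 s allowed. I took the stick from its grey cradle, pressed the carrier flat on the fence with the tip in its pocket, fed it to the red stop until the stop met its solid end, and laid the stick back. The system gave no verdict.

**Feed forces (wrist readings at the end of each move):**
- Past the yellow line the sideways force was 4 to 6.5 N. It rose to about 10 N in the final hold, under the 15 N fence limit.
- The forward force peaked at 22.5 N with the stop at its end. I estimate about 15 N of that was on the stop, against the 25 N limit.

**Last checks (camera):**
- **Stop:** its face is at station x of about 159.5 mm, measured to roughly 1 to 2 mm. It did not move after I let go, and it stopped advancing while the force kept rising, so I take it as fully home.
- **Carrier:** it lies flush along the fence. The measured skew is about 0.015 rad, within measurement noise.
- **Stick:** it looks flat in the cradle with the tip the right way. It lies about 4 mm to one side of where it started, and I estimate it is within about 2 mm of the cradle's middle.
- **Bystanders:** they look unmoved in the pictures; I did not measure them.

**Imperfect:** while seating the stick, the wrist force spiked briefly to 83 N downward, below the 120 N limit. I relieved it on the next move. I read it as the held stick pressing on its supports, not the gripper body touching anything, but I could not confirm that.

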